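# Gauge the profile bars and rack them

## Task

Switch the height gauge on by flipping the toggle bat on its power box over to the far side. Then check every aluminium bar on the bench, from the lowest to the tallest: lay it flat on the granite plate with one end under the gauge foot, press the gauge cap gently down until the foot rests on the bar and keep it there about a second; rack each bar on the shelf, lengthwise, centred in its own lane and square to it (lowest in the left lane as seen from the robot, middle height in the middle lane, tallest in the right lane), so that they make a neat row. When all the bars are on the shelf, flip the toggle back off; leave the bottle, the wooden case and the steel ring where they are.

Things in the scene. Friction and masses are not known exactly. Their poses are not given: they have to be found in the camera images.
- toggle (a joint): angle of the toggle bat, rad: 0 = off (leaning 26 deg to the robot's side, -x of the power box), 0.9 = on (leaning 26 deg to the far side, +x of the box). Over-centre: it snaps to whichever side of 0.45 it is on; pushing it over takes only 1 to 1.5 N at the tip and is done sideways, e.g. with the closed fingers
- bat_pivot (a point): pivot of the steel toggle bat, 54 mm above the bench, in the middle of the top of a fixed grey power box (100 mm along its x, 80 mm along y, 50 mm high; a collar 28 mm across stands 6 mm proud around the pivot). The point's x axis is the horizontal direction in which the bat swings to ON, z up. The box's place and yaw vary
- bat_tip (a point): centre of the bat's round end, 52 mm from the pivot; the bat is 13 mm thick
- gauge (a joint): how far the gauge foot has been pushed down from its raised rest, m, 0 to 0.07. The foot's underside rests 85 mm above the granite plate, so on a bar of height h it reads 0.085 - h: 0.055 low, 0.040 mid, 0.025 tall. A spring (40 N/m, about 1.4 N at the start of travel, 3.6 N at 55 mm) returns it upwards when released
- gauge_cap (a point): centre of the top face of the black press cap (disc 40 mm across, 12 mm thick) on top of the vertical gauge spindle, 247 mm above the bench when raised; press it straight down from above
- gauge_foot (a point): centre of the underside of the gauge foot, a steel disc 18 mm across and 10 mm thick on the lower end of the 10 mm spindle
- under_foot (a point): point on the top face of the granite plate (40 mm above the bench) straight below the gauge foot, axes parallel to the stand's. The -y side is open: a bar goes in from there, low under the raised foot, lying along y with its +y end about 15 mm past the foot and held well clear of the spindle; it comes out the same way. Place and yaw of the fixed stand vary
- stand: gauge stand, fixed: granite plate 180 (x) x 260 (y) x 40 mm, origin at the middle of its underside. Foot axis at y = +30 mm; column 24 mm thick, 205 mm high at y = +105 (collar 40 mm across at its foot); a 22 mm wide arm, 148 to 165 mm above the bench, runs from column to spindle and carries a 36 mm wide readout box (y = 55 to 89, up to 197 mm high)
- shelf: low fixed shelf, white board 220 mm (x) by 256 mm (y), top 60 mm above the bench, with a lip on its far (+x) edge standing 10 mm above the board; four grey strips along x (16 mm wide, 8 mm high, 80 mm apart) divide it into three lanes, 64 mm wide between strips. Origin under its centre at bench level; its place and yaw vary
- lane_left (a point): centre of the left lane (robot's left, the shelf's +y side), on the board's top; x along the lane; for the lowest bar
- lane_middle (a point): centre of the middle lane, on the board's top; x along the lane; for the bar of middle height
- lane_right (a point): centre of the right lane (the shelf's -y side), on the board's top; x along the lane; for the tallest bar
- cleaner: bystander: white plastic bottle, 56 mm across, 130 mm high; origin at its underside
- gauge_case: bystander: closed wooden case 70 x 120 x 35 mm; origin at its underside
- ring_gauge: bystander: plain steel ring 84 mm across, 25 mm high; origin at its underside
- bar_low_center (a point): centre of the lowest bar, a slotted aluminium profile 160 mm long (its x), 40 mm wide (y), 30 mm high (z), 0.2 to 0.55 kg; it may be absent
- bar_mid_center (a point): centre of the middle bar, a slotted aluminium profile 160 mm long (its x), 40 mm wide (y), 45 mm high (z), 0.2 to 0.55 kg; it may be absent
- bar_tall_center (a point): centre of the tallest bar, a slotted aluminium profile 160 mm long (its x), 40 mm wide (y), 60 mm high (z), 0.2 to 0.55 kg; it may be absent

How it is judged:
On the way, in this order (a step that is already met when the one before it is completed fails the run):
1. the toggle is flipped on (far side) (value of joint toggle above 0.75 rad), for 0.2 s.
2. the gauge foot rests on the lowest bar lying flat on the plate, for half a second (contact force between gauge and bar_low above 0.8 N and z of gauge_foot in the frame of bar_low_center between 0.011 and 0.019 m and z of bar_low_center in the frame of under_foot between 0.011 and 0.019 m and angle between bar_low_center's own z axis and vertical below 0.06 rad), for 0.5 s.
3. the gauge foot rests on the middle bar lying flat on the plate, for half a second (contact force between gauge and bar_mid above 0.8 N and z of gauge_foot in the frame of bar_mid_center between 0.0185 and 0.0265 m and z of bar_mid_center in the frame of under_foot between 0.0185 and 0.0265 m and angle between bar_mid_center's own z axis and vertical below 0.06 rad), for 0.5 s.
4. the gauge foot rests on the tallest bar lying flat on the plate, for half a second (contact force between gauge and bar_tall above 0.8 N and z of gauge_foot in the frame of bar_tall_center between 0.026 and 0.034 m and z of bar_tall_center in the frame of under_foot between 0.026 and 0.034 m and angle between bar_tall_center's own z axis and vertical below 0.06 rad), for 0.5 s.
5. every bar lies in its lane on the shelf, power still on (x of bar_low_center in the frame of lane_left between -0.022 and 0.022 m and y of bar_low_center in the frame of lane_left between -0.015 and 0.015 m and z of bar_low_center in the frame of lane_left between 0.011 and 0.019 m and angle between the x axis of bar_low_center and the x axis of lane_left, either way round below 0.13 rad and angle between each of bar_low_center, bar_mid_center, bar_tall_center's own z axis and vertical below 0.06 rad and x of bar_mid_center in the frame of lane_middle between -0.022 and 0.022 m and y of bar_mid_center in the frame of lane_middle between -0.015 and 0.015 m and z of bar_mid_center in the frame of lane_middle between 0.0185 and 0.0265 m and angle between the x axis of bar_mid_center and the x axis of lane_middle, either way round below 0.13 rad and x of bar_tall_center in the frame of lane_right between -0.022 and 0.022 m and y of bar_tall_center in the frame of lane_right between -0.015 and 0.015 m and z of bar_tall_center in the frame of lane_right between 0.026 and 0.034 m and angle between the x axis of bar_tall_center and the x axis of lane_right, either way round below 0.13 rad and value of joint toggle above 0.75 rad), for 0.2 s.
6. the toggle is flipped back off (value of joint toggle below 0.15 rad), for 0.2 s.
At the end, for the whole second after the job is handed in: Every bar present lies flat and at rest in its own lane of the shelf (low left, mid middle, tall right), its centre within 22 mm of the lane's centre lengthwise and 15 mm sideways, turned less than 0.13 rad from the lane; the toggle is off (below 0.15 rad) and the gauge foot has sprung back up (x of bar_low_center in the frame of lane_left between -0.022 and 0.022 m and y of bar_low_center in the frame of lane_left between -0.015 and 0.015 m and z of bar_low_center in the frame of lane_left between 0.011 and 0.019 m and angle between the x axis of bar_low_center and the x axis of lane_left, either way round below 0.13 rad and angle between each of bar_low_center, bar_mid_center, bar_tall_center's own z axis and vertical below 0.06 rad and x of bar_mid_center in the frame of lane_middle between -0.022 and 0.022 m and y of bar_mid_center in the frame of lane_middle between -0.015 and 0.015 m and z of bar_mid_center in the frame of lane_middle between 0.0185 and 0.0265 m and angle between the x axis of bar_mid_center and the x axis of lane_middle, either way round below 0.13 rad and x of bar_tall_center in the frame of lane_right between -0.022 and 0.022 m and y of bar_tall_center in the frame of lane_right between -0.015 and 0.015 m and z of bar_tall_center in the frame of lane_right between 0.026 and 0.034 m and angle between the x axis of bar_tall_center and the x axis of lane_right, either way round below 0.13 rad and value of joint toggle below 0.15 rad and value of joint gauge below 0.006 m and linear speed of each of bar_low, bar_mid, bar_tall below 0.02 m/s); the robot touches nothing.
It fails at once if the bottle is moved more than 30 mm (distance of cleaner from where it was at the start of the episode above 0.03 m).
It fails at once if the wooden case is moved more than 30 mm (distance of gauge_case from where it was at the start of the episode above 0.03 m).
It fails at once if the steel ring is moved more than 30 mm (distance of ring_gauge from where it was at the start of the episode above 0.03 m).
It fails at once if the gauge foot is rammed onto a bar (over 60 N) (contact force between gauge and bar_low above 60 N or contact force between gauge and bar_mid above 60 N or contact force between gauge and bar_tall above 60 N).
Of bar_low, bar_mid, bar_tall only 2 to 3 are there at a start; the rules pass over those that are not, and their reading is None.
At some moment in a run one of bar_low, bar_mid, bar_tall may be knocked a few centimetres aside while the robot is not near it.
It also fails if it takes over 210 s, if anything falls off the work surface, if the arm or the gripper's body presses on something with over 40 N, if the wrist force passes 120 N, or if a joint passes its speed limit or range.

## Robot

A 6-joint arm with a two-finger parallel gripper is mounted at the origin on the work surface. World frame = base frame: x ahead of the robot, y to its left, z up, the work surface at z = 0. Lengths are in m, angles in rad, forces in N, time in s.
With the tool pointing down it reaches from about 0.35 to 0.775 m from the base axis. Payload 7.3 kg.
Tool frame: the origin (TCP) lies on the centre line of the jaws, within the pads' length; the fingertips stand ahead of it and the grasp point (between the pads) lies 11 mm behind it (robot.nose_length is the z of the fingertips in the tool frame, in m); z points along the fingers, y is the line along which they close (so a half turn about z gives the same grasp; the last joint's range is limited). The gripper opens to 92 mm and grips with 3 to 60 N. Pads are 19 mm wide; open, the fingers measure 130 mm over their backs; the gripper's body (75 mm by 190 mm) begins 47 mm behind the grasp point.
Start: joints at [-1.435, 0.342, 1.524, -0, 1.275, -0.146], TCP at [0.146, -0.504, 0.235] pointing down, gripper open.
Joint ranges: [-2.53, 2.53], [-0.77, 2.02], [0.04, 2.7], [-1, 4.14], [0.28, 2.66], [-3.11, 3.11]. Speed limits (rad/s): [2.57, 2.57, 3.14, 3.14, 3.14, 3.14].

## Interface

Orientations are given as [roll, pitch, yaw] about the fixed x, y, z axes, in that order (R = Rz(yaw) Ry(pitch) Rx(roll)).
In Python, from cell import robot, cams gives the robot as it stands. The module is installed in compiled form; this text tells all that it offers.
- The arm moves only by the tool carry_out, never from a script. Its argument "deltas" is a list of rows, each a list of 7 numbers: the shift along the tool's x, y, z in cm, then the turn, a rotation vector about the tool's x, y, z in rad, then the opening, from 0 (shut) to 1 (fully open). A call has exactly 8 rows; each row shifts and turns the commanded pose from where the row before left it, along the tool's axes as they then stand; what a row does not reach is not made up. A row lasts 1/12 s, in which the tool goes at most 41.7 mm and 7.16 degrees, less where a joint would pass 70% of its speed; a pose out of reach is approached as far as the arm can. A call is refused whole if a number of a shift passes 4.17 or a number of a turn 0.125, either way. A call with a gripper value outside its range is refused whole. The fingers move at their own pace and stop on an object; "force" is the grip in N (left out, the last holds). Time passes only in rows, so rows that do not move let the fingers close, or fill a call up. It gives the time, the measured TCP pose, the force, the opening and the grip force at its end, in the units of the state.
- robot.observe(): the state, without advancing time (a new reading comes with each control period).
- cams.read_camera(name): name is "scene" or "top"; returns a dict with "image" (400x640x3 uint8, blue, green, red), "depth" (400x640 float32, m along the optical axis (not along the pixel's ray), 0 where there is no reading), "fx", "fy", "cx", "cy" (pixels), "world_to_cam" (4x4, takes a point from world to camera coordinates). Camera axes: x right, y up, looking along -z (the intrinsics and any distortion apply to the point x, -y, -z); pixel columns grow to the right and rows downward; lengths in m; the calibration is good to about 2 mm. A picture is of the moment at which its call begins.
- robot.hand_in(): hands the job in; it is judged then, once.
The state is a dict: "time": time; "qpos": joint angles; "qvel": joint speeds; "joint_efforts": joint torques, N m; "tool_pos": TCP position; "tool_rot": TCP orientation; "contact_force": force on the tool from outside, world axes, zero at the start; "torque": the same for the moment, N m; "opening": finger opening in m; "grip_force": force on a finger pad.
Only numpy, scipy, OpenCV 4.12 (cv2) and the standard library are available. Lean on these libraries where they do the work, as an engineer would, in place of code of your own. Each camera call takes 0.05 s, during which the arm holds its last target. There are 200 camera calls.

## Working session

There is one attempt and no reset: what is moved stays moved. The work goes in short steps, Python scripts to look and compute and a tool call to move; the robot and the scene stay as the last step left them, time stands still between calls to the robot, and variables do not carry over. Pictures are saved under pics/ and viewed, at most 14 in all, crops included, and the job is handed in when it is done.

Besides the shell and the picture viewer there is one more tool, called by a JSON object that holds its "fn" and its "kwargs". carry_out: Moves the arm, as the interface text tells. Its arguments: {"type":"object","properties":{"deltas":{"type":"array","items":{"type":"array","items":{"type":"number"}}},"force":{"type":"number"}},"required":["deltas"]}

```bash
mkdir -p pics
cat > h.py <<'E'
import numpy as np, cv2
from cell import robot, cams
def look(name,fn=None):
    d=cams.read_camera(name)
    if fn: cv2.imwrite('pics/'+fn,d['image'])
    return d
def px(d,u,v,z=None,r=1):
    """world point of pixel: by depth, or by intersecting plane z"""
    T=np.linalg.inv(d['world_to_cam'])
    k=np.array([(u-d['cx'])/d['fx'],-(v-d['cy'])/d['fy'],-1.])
    if z is None:
        p=d['depth'][v-r:v+r+1,u-r:u+r+1]; return T[:3,:3]@(k*np.median(p[p>0]))+T[:3,3]
    w=T[:3,:3]@k; return T[:3,3]+w*(z-T[2,3])/w[2]
def cloud(d):
    T=np.linalg.inv(d['world_to_cam']);v,u=np.mgrid[:400,:640];D=d['depth']
    P=np.stack([(u-d['cx'])/d['fx']*D,-(v-d['cy'])/d['fy']*D,-D],-1)
    return P@T[:3,:3].T+T[:3,3]
E
python3 - <<'E'
from h import *
a=look('scene','s0.png');b=look('top','t0.png')
for d in(a,b): print(d['fx'],d['fy'],d['cx'],d['cy'],np.linalg.inv(d['world_to_cam']).round(3).tolist())
print(robot.observe(),robot.nose_length)
E
```

```text
386.4861925705169 386.4861925705169 321.3240768541319 201.7941871082863 [[0.653, -0.545, 0.525, 1.144], [0.757, 0.484, -0.439, -0.48], [-0.015, 0.684, 0.729, 0.886], [0.0, 0.0, 0.0, 1.0]]
513.9602293301225 513.9602293301225 317.22523446414067 203.98842153998413 [[0.008, 0.995, -0.101, 0.509], [-1.0, 0.01, 0.024, -0.011], [0.025, 0.101, 0.995, 1.368], [0.0, 0.0, 0.0, 1.0]]
{'time': 0.1, 'qpos': array([-1.43499271e+00,  3.42645196e-01,  1.52489552e+00, -3.48934275e-05,
        1.27537836e+00, -1.46012439e-01]), 'qvel': array([ 0.00085919, -0.00079419, -0.00297232,  0.00132038,  0.00235613,
       -0.0008327 ]), 'joint_efforts': array([ 1.88858095e-03, -4.32006383e+01, -2.44693637e+01,  7.19745364e-02,
        5.25413977e-02, -4.34479239e-05]), 'tool_pos': array([ 0.14596192, -0.50395233,  0.23412758]), 'tool_rot': array([-3.14027548e+00, -1.59974745e-04,  2.81826135e-01]), 'contact_force': array([ 0.09844603, -0.44636902,  0.10519817]), 'torque': array([ 0.05169977, -0.01221615,  0.03781086]), 'grip_force': 0.0, 'opening': 0.09198527428698601} 0.008
```

View pics/t0.png

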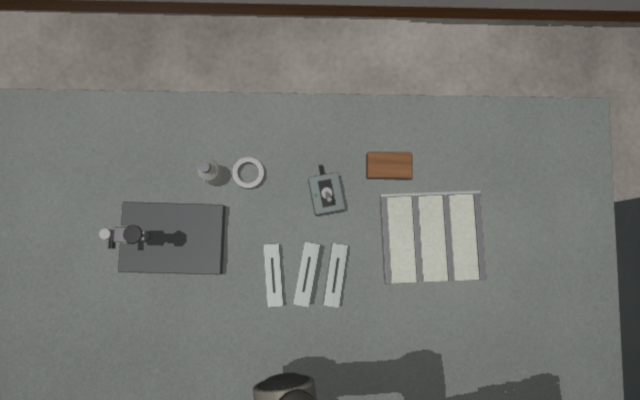

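View pics/s0.png

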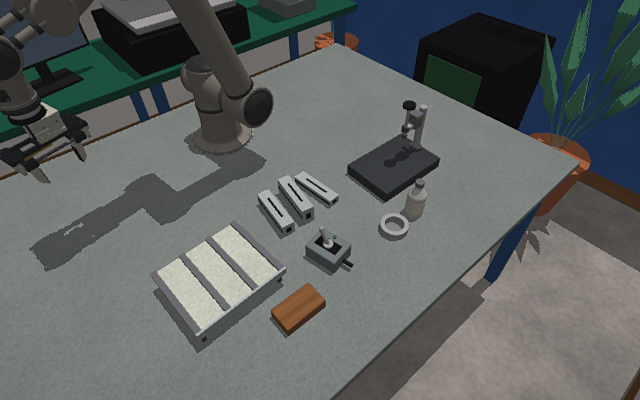

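```bash
cat >> h.py <<'E'
def blobs(d,lo,hi,box,minn=30):
    """connected regions of height lo..hi in box (x0,x1,y0,y1): centre, long-axis yaw, sizes, median z"""
    P=cloud(d);m=(d['depth']>0)&(P[...,2]>lo)&(P[...,2]<hi)&(P[...,0]>box[0])&(P[...,0]<box[1])&(P[...,1]>box[2])&(P[...,1]<box[3])
    n,l=cv2.connectedComponents(m.astype(np.uint8),connectivity=4);o=[]
    for i in range(1,n):
        q=P[l==i]
        if len(q)<minn: continue
        (c,s,a)=cv2.minAreaRect((q[:,:2]*1000).astype(np.float32));a=np.radians(a)
        if s[0]<s[1]: s=s[::-1];a+=np.pi/2
        a=(a+np.pi/2)%np.pi-np.pi/2
        o.append((np.round(c,1),round(a,3),np.round(s,1),round(float(np.median(q[:,2])),4),len(q)))
    return o
E
python3 - <<'E'
from h import *
d=look('top')
print('bench',px(d,500,350),px(d,250,330))
W=(0.2,0.9,-0.5,0.6)
for lo,hi,b in [(.02,.034,(.25,.75,-.15,.2)),(.036,.052,(.25,.5,-.15,.2)),(.052,.07,(.25,.5,-.15,.2)),(.034,.046,(.25,.75,.15,.6)),(.04,.065,(.5,.75,-.15,.15)),(.066,.12,(.45,.75,-.15,.15)),(.052,.066,(.25,.75,-.5,-.1)),(.0655,.085,(.25,.75,-.5,-.1)),(.225,.27,(.25,.75,.15,.6)),(.18,.222,(.25,.75,.15,.6)),(.02,.2,(.5,.75,-.5,.4))]:
    print(lo,hi)
    for o in blobs(d,lo,hi,b,12): print('  ',*o)
E
python3 - <<'E'
import cv2
a=cv2.imread('pics/t0.png');b=cv2.imread('pics/s0.png')
t=cv2.resize(a[150:320,90:270],None,fx=2.2,fy=2.2,interpolation=3);u=cv2.resize(a[150:320,260:360],None,fx=3.7,fy=3.7)[:374,:370]
cv2.imwrite('pics/c1.png',cv2.hconcat([t,cv2.resize(u,(370,374))]))
E
```

```text
bench [ 2.69153154e-01 -5.26335975e-01  4.26895172e-04] [0.31769109 0.12836459 0.00107199]
0.02 0.034
   [719.4 140.3] 1.55 [80.  60.1] 0.0259 301
   [737.7 -53.5] 0.19 [22.  11.5] 0.0251 37
   [462.9  69.2] 0.09 [160.1  41. ] 0.0302 857
0.036 0.052
   [443.  -87.6] -0.141 [117.2  40.1] 0.0459 705
0.052 0.07
   [444.3 -12.5] -0.172 [115.  40.] 0.0608 715
0.034 0.046
   [555.9 331.6] 1.553 [262.9 180. ] 0.0407 6470
0.04 0.065
   [674.4 -66.5] 0.197 [100.2  79.7] 0.051 1139
   [521.2 -25.9] -0.166 [49.2 40. ] 0.0607 283
   [520.9 -98.4] -0.128 [45.8 40.1] 0.0457 269
0.066 0.12
   [659.6 -69.2] 0.187 [27.6 11.5] 0.0979 45
0.052 0.066
   [ 561.8 -337.2] 0.027 [223.2  70.8] 0.061 2099
   [ 564.9 -419.4] 0.064 [220.6  74.6] 0.0607 2099
   [ 557.  -255.5] 0.037 [220.7  72.7] 0.0608 2140
   [ 573.9 -210.5] 0.011 [28.1  4.8] 0.0613 16
   [ 523.2 -211.4] 0.021 [43.   2.7] 0.0563 21
   [ 479.2 -214.9] 0.044 [30.3  5. ] 0.0633 18
0.0655 0.085
   [ 564.1 -337. ] -1.525 [257.8 226.5] 0.0694 2268
0.225 0.27
   [556.5 360.8] 0.332 [38.9 38.7] 0.2472 284
0.18 0.222
   [557.4 419.2] -1.567 [60.5 38.4] 0.1989 318
0.02 0.2
   [723.3 232.9] -1.563 [54.  52.2] 0.091 478
   [719.4 140.3] 1.55 [80.  60.1] 0.0259 301
   [ 734.  -233.4] 1.563 [120.4  31.6] 0.0354 569
   [686.9 -63.9] 0.2 [125.8  79.8] 0.0509 1248
   [ 586.5 -335.9] -1.527 [257.9 181.8] 0.0622 7001
   [572.6 300.1] 1.557 [201.1 145.6] 0.0407 4474
   [545.4 393.6] -0.132 [15.7 10.6] 0.1963 21
   [521.4 -25.6] -0.152 [49.2 40.2] 0.0609 297
   [522.3  73.4] 0.027 [41.8 41.1] 0.0311 257
   [520.9 -98.3] -0.128 [45.8 40.3] 0.0455 279
```

View pics/c1.png

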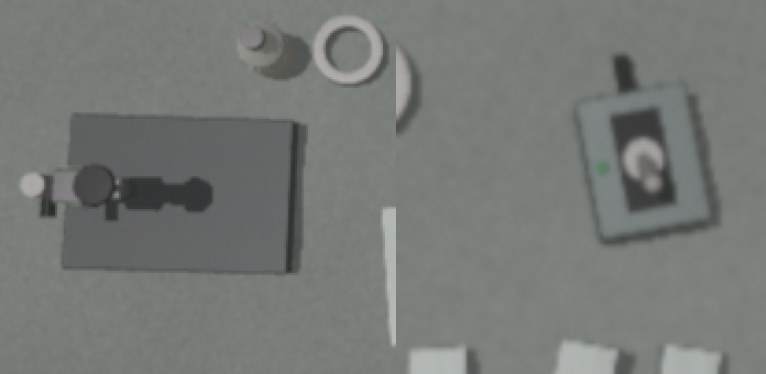

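The top view shows everything: stand on the left, three bars at x≈0.46 (low, tall, mid from left to right), the power box at (0.674, -0.067) with yaw 0.19 and its bat leaning to the robot, and the shelf at (0.562, -0.337) with yaw 0.045. The sizes match the description. First move: go in front of the bat with the fingers closed.

{"fn": "carry_out", "kwargs": {"deltas": [[3.43,-1.75,0,0,0,0.012,0],[3.43,-1.75,0,0,0,0.012,0],[3.43,-1.75,0,0,0,0.012,0],[3.43,-1.75,0,0,0,0.012,0],[3.43,-1.75,0,0,0,0.012,0],[3.43,-1.75,0,0,0,0.012,0],[3.43,-1.75,0,0,0,0.012,0],[3.43,-1.75,0,0,0,0.012,0]], "force": 45}}

```text
time: 0.82
tool_pos: [0.3803, -0.3016, 0.2347]
tool_rot: [-3.142, 0.0, 0.185]
contact_force: [1.0, -0.8, 0.2]
opening: 0.0432
grip_force: 0.0
```

{"fn": "carry_out", "kwargs": {"deltas": [[3.25,-2.06,0,0,0,0,0],[3.25,-2.06,0,0,0,0,0],[3.25,-2.06,0,0,0,0,0],[3.25,-2.06,0,0,0,0,0],[3.25,-2.06,0,0,0,0,0],[3.25,-2.06,0,0,0,0,0],[3.25,-2.06,0,0,0,0,0],[3.25,-2.06,0,0,0,0,0]]}}

```text
time: 1.48
tool_pos: [0.6053, -0.0915, 0.2344]
tool_rot: [-3.141, 0.001, 0.186]
contact_force: [0.5, -0.9, -0.3]
opening: 0.0006
grip_force: 0.0
```

```bash
cat >> h.py <<'E'
def go(x,y,z,yaw=None,chain=False,s=[None]):
    """tool-frame shift (cm) and turn about tool z to reach the world pose, yaw kept during the shift;
    turn assumed done after the shift. chain=True starts from the last go target"""
    o=robot.observe(); p=np.array(o['tool_pos']);w=o['tool_rot'][2]
    if chain: p,w=s[0]
    e=np.array([x,y,z])-p;c,n=np.cos(w),np.sin(w)
    t=0 if yaw is None else -((yaw-w+np.pi)%(2*np.pi)-np.pi)
    print('from',p.round(4),round(w,3),'shift cm',np.round([100*(c*e[0]+n*e[1]),100*(n*e[0]-c*e[1]),-100*e[2]],2),'turn',round(t,3),'F',o['contact_force'].round(1),'open',round(o['opening'],4))
    s[0]=(np.array([x,y,z]),w-t)
E
python3 -c "
from h import *
go(.595,-.082,.093,.19)"
```

```text
from [ 0.6053 -0.0915  0.2344] 0.186 shift cm [-0.84 -1.13 14.14] turn -0.004 F [ 0.5 -0.9 -0.3] open 0.0006
```

{"fn": "carry_out", "kwargs": {"deltas": [[-0.42,-0.56,3.5,0,0,0,0],[-0.42,-0.57,3.5,0,0,0,0],[0,0,3.5,0,0,0,0],[0,0,3.6,0,0,0,0],[0,0,0,0,0,0,0],[1.4,0,0,0,0,0,0],[1.4,0,0,0,0,0,0],[0.8,0,0,0,0,0,0]]}}

```text
time: 2.15
tool_pos: [0.6312, -0.0772, 0.0955]
tool_rot: [3.141, -0.002, 0.186]
contact_force: [0.0, -0.6, 0.5]
opening: 0.0003
grip_force: 0.0
```

{"fn": "carry_out", "kwargs": {"deltas": [[0.8,0,0,0,0,0,0],[0.8,0,0,0,0,0,0],[0.8,0,0,0,0,0,0],[0.8,0,0,0,0,0,0],[0.8,0,0,0,0,0,0],[0.4,0,0,0,0,0,0],[0,0,0,0,0,0,0],[0,0,0,0,0,0,0]]}}

```text
time: 2.82
tool_pos: [0.6726, -0.0692, 0.0946]
tool_rot: [3.141, -0.001, 0.186]
contact_force: [-1.2, -0.5, 2.5]
opening: 0.0006
grip_force: 1.0
```

{"fn": "carry_out", "kwargs": {"deltas": [[-3,0,0,0,0,0,0.65],[-3,0,-1,0,0,0,0.65],[-3,0,-1,0,0,0,0.65],[-3,0,-1,0,0,0,0.65],[0,0,-3,0,0,0,0.65],[0,0,-3,0,0,0,0.65],[0,0,0,0,0,0,0.65],[0,0,0,0,0,0,0.65]]}}

```text
time: 3.48
tool_pos: [0.5555, -0.0914, 0.1861]
tool_rot: [3.139, -0.005, 0.185]
contact_force: [1.0, -0.3, -1.1]
opening: 0.0491
grip_force: 0.0
```

Run:
```python
from h import *
d=look('top');s=look('scene','s1.png')
cv2.imwrite('pics/s1c.png',cv2.resize(s['image'][160:300,240:440],None,fx=3,fy=3))
print('bat',*blobs(d,.075,.12,(.6,.75,-.12,0),8))
for lo in(.025,.04,.055): print(*blobs(d,lo,lo+.01,(.3,.6,-.2,.2)))
go(.44,.067,.18,.09)
```

```text
bat (array([688.1, -63.2]), np.float64(0.078), array([27.2, 10.4]), 0.0977, 55)
(array([462.5,  69.5]), np.float64(0.082), array([159.8,  40.2]), 0.0308, 886)
(array([461.8, -90.2]), np.float64(-0.139), array([120.1,  39.9]), 0.0457, 646)
(array([436. , -28.8]), np.float64(-0.297), array([29.9,  7.2]), 0.0611, 31)
from [ 0.5542 -0.091   0.1833] 0.186 shift cm [ -8.31 -17.63   0.33] turn 0.096 F [-0.1  0.4 -0.9] open 0.0568
```

View pics/s1c.png

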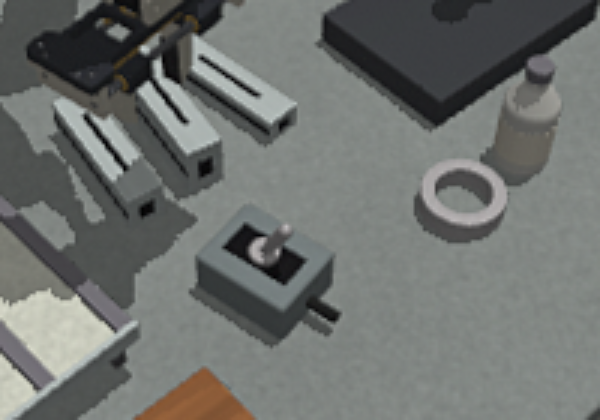

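{"fn": "carry_out", "kwargs": {"deltas": [[-1.42,-2.94,0,0,0,0,0.65],[-1.42,-2.94,0,0,0,0,0.65],[-1.42,-2.94,0,0,0,0,0.65],[-1.43,-2.95,0,0,0,0,0.65],[-1.43,-2.95,0,0,0,0,0.65],[-1.43,-2.95,0,0,0,0,0.65],[0,0,0,0,0,0.05,0.65],[0,0,0,0,0,0.05,0.65]]}}

```text
time: 4.25
tool_pos: [0.4361, 0.0683, 0.1826]
tool_rot: [-3.141, 0.003, 0.087]
contact_force: [0.5, 0.2, 0.0]
opening: 0.0595
grip_force: 0.0
```

{"fn": "carry_out", "kwargs": {"deltas": [[0,0,2,0,0,0,0.65],[0,0,2,0,0,0,0.65],[0,0,2,0,0,0,0.65],[0,0,2,0,0,0,0.65],[0,0,2,0,0,0,0.65],[0,0,0,0,0,0,0.65],[0,0,0,0,0,0,0.65],[0,0,0,0,0,0,0.65]]}}

```text
time: 4.92
tool_pos: [0.4381, 0.0668, 0.084]
tool_rot: [3.142, 0.0, 0.086]
contact_force: [0.4, 0.8, 0.9]
opening: 0.0598
grip_force: 0.0
```

Run:
```python
from h import *
go(.4376,.0672,.020,.085)
```

```text
from [0.4381 0.0668 0.084 ] 0.086 shift cm [-0.05 -0.04  6.4 ] turn 0.001 F [0.4 0.8 0.9] open 0.0598
```

{"fn": "carry_out", "kwargs": {"deltas": [[0,0,2,0,0,0,0.65],[0,0,2,0,0,0,0.65],[0,0,1.4,0,0,0,0.65],[0,0,1,0,0,0,0.65],[0,0,0,0,0,0,0.65],[0,0,0,0,0,0,0],[0,0,0,0,0,0,0],[0,0,0,0,0,0,0]], "force": 50}}

```text
time: 5.58
tool_pos: [0.4388, 0.0668, 0.0208]
tool_rot: [3.141, -0.002, 0.086]
contact_force: [0.4, -0.6, -0.9]
opening: 0.0443
grip_force: 0.0
```

{"fn": "carry_out", "kwargs": {"deltas": [[0,0,0,0,0,0,0],[0,0,0,0,0,0,0],[0,0,-1,0,0,0,0],[0,0,-2,0,0,0,0],[0,0,-3,0,0,0,0],[0,0,-3,0,0,0,0],[0,0,-2,0,0,0,0],[0,0,-1,0,0,0,0]]}}

```text
time: 6.25
tool_pos: [0.439, 0.0668, 0.1425]
tool_rot: [3.141, -0.004, 0.086]
contact_force: [0.5, 0.1, -1.9]
opening: 0.0394
grip_force: 50.0
```

Run:
```python
from h import *
go(.55,.15,.14,1.553)
go(.556,.20,.14,None,True)
```

```text
from [0.439  0.0668 0.1425] 0.086 shift cm [11.78 -7.34  0.25] turn -1.467 F [ 0.5  0.1 -1.9] open 0.0394
from [0.55 0.15 0.14] 1.553 shift cm [ 5.01  0.51 -0.  ] turn 0 F [ 0.5  0.1 -1.9] open 0.0394
```

{"fn": "carry_out", "kwargs": {"deltas": [[1.68,-1.05,0,0,0,0,0],[1.68,-1.05,0,0,0,0,0],[1.68,-1.05,0,0,0,0,0],[1.68,-1.05,0,0,0,0,0],[1.68,-1.05,0,0,0,0,0],[1.68,-1.05,0,0,0,0,0],[1.7,-1.05,0,0,0,0,0],[0,0,0,0,0,-0.1,0]]}}

```text
time: 6.92
tool_pos: [0.5513, 0.1518, 0.1395]
tool_rot: [-3.141, -0.002, 0.186]
contact_force: [-0.3, -0.3, -2.7]
opening: 0.0395
grip_force: 50.0
```

{"fn": "carry_out", "kwargs": {"deltas": [[0,0,0,0,0,-0.114,0],[0,0,0,0,0,-0.114,0],[0,0,0,0,0,-0.114,0],[0,0,0,0,0,-0.114,0],[0,0,0,0,0,-0.114,0],[0,0,0,0,0,-0.114,0],[0,0,0,0,0,-0.114,0],[0,0,0,0,0,-0.114,0]]}}

```text
time: 7.58
tool_pos: [0.5486, 0.15, 0.1395]
tool_rot: [-3.141, 0.001, 1.103]
contact_force: [-0.3, -0.7, -3.0]
opening: 0.0397
grip_force: 50.0
```

{"fn": "carry_out", "kwargs": {"deltas": [[0,0,0,0,0,-0.114,0],[0,0,0,0,0,-0.114,0],[0,0,0,0,0,-0.114,0],[0,0,0,0,0,-0.113,0],[2.0,0.25,0,0,0,0,0],[1.5,0.25,0,0,0,0,0],[1.5,0,0,0,0,0,0],[0,0,0,0,0,0,0]]}}

```text
time: 8.25
tool_pos: [0.5547, 0.2028, 0.1395]
tool_rot: [-3.142, -0.001, 1.554]
contact_force: [-0.3, 0.3, -2.6]
opening: 0.0394
grip_force: 50.0
```

Run:
```python
from h import *
go(.5535,.20,.067,1.553)
go(.555,.272,.067,None,True)
```

```text
from [0.5547 0.2028 0.1395] 1.554 shift cm [-0.29 -0.12  7.25] turn 0.001 F [-0.3  0.3 -2.6] open 0.0394
from [0.5535 0.2    0.067 ] 1.553 shift cm [ 7.2   0.02 -0.  ] turn 0 F [-0.3  0.3 -2.6] open 0.0394
```

{"fn": "carry_out", "kwargs": {"deltas": [[-0.29,-0.12,2.25,0,0,0,0],[0,0,2.5,0,0,0,0],[0,0,1.5,0,0,0,0],[0,0,1,0,0,0,0],[0,0,0,0,0,0,0],[1.5,0,0,0,0,0,0],[1.5,0,0,0,0,0,0],[1.2,0,0,0,0,0,0]]}}

```text
time: 8.92
tool_pos: [0.5553, 0.2412, 0.0685]
tool_rot: [3.139, -0.001, 1.553]
contact_force: [0.2, -0.2, -2.0]
opening: 0.0393
grip_force: 50.0
```

{"fn": "carry_out", "kwargs": {"deltas": [[1.2,0,0,0,0,0,0],[1.2,0,0,0,0,0,0],[0.6,0,0,0,0,0,0],[0,0,0,0,0,0,0],[0,0,0.2,0,0,0,0],[0,0,0.2,0,0,0,0],[0,0,0.1,0,0,0,0],[0,0,0,0,0,0,0]]}}

```text
time: 9.58
tool_pos: [0.5548, 0.2684, 0.0617]
tool_rot: [-3.141, 0.0, 1.552]
contact_force: [-0.1, -0.5, -2.6]
opening: 0.0398
grip_force: 50.0
```

Run:
```python
from h import *
go(.555,.272,.061,1.553)
s=look('scene','s2.png')
cv2.imwrite('pics/s2c.png',cv2.resize(s['image'][60:220,320:480],None,fx=3.5,fy=3.5))
```

```text
from [0.5548 0.2684 0.0617] 1.552 shift cm [0.36 0.01 0.07] turn -0.001 F [-0.1 -0.5 -2.6] open 0.0398
```

View pics/s2c.png

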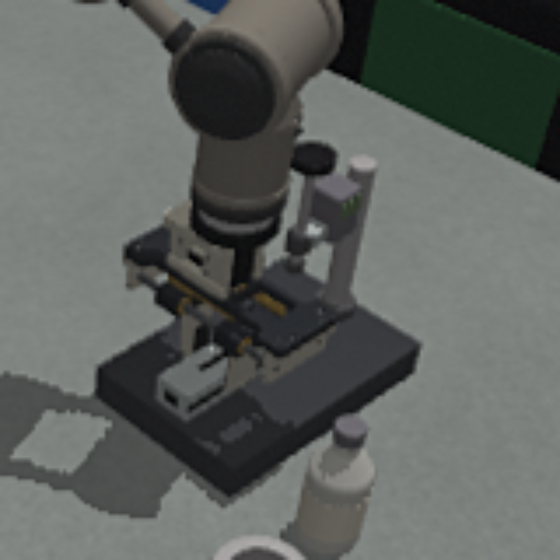

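{"fn": "carry_out", "kwargs": {"deltas": [[0.35,0,0,0,0,0,0],[0,0,0.06,0,0,0,0],[0,0,0,0,0,0,0.65],[0,0,0,0,0,0,0.65],[0,0,0,0,0,0,0.65],[0,0,0,0,0,0,0.65],[0,0,-2,0,0,0,0.65],[0,0,-2,0,0,0,0.65]]}}

```text
time: 10.3
tool_pos: [0.5543, 0.2723, 0.101]
tool_rot: [-3.139, 0.001, 1.553]
contact_force: [-0.3, -0.2, 0.8]
opening: 0.0596
grip_force: 0.0
```

{"fn": "carry_out", "kwargs": {"deltas": [[-1,0,-2,0,0,0,0.65],[-1,0,-3,0,0,0,0],[-1,0,-3,0,0,0,0],[-1,0,-3,0,0,0,0],[0,0,-3,0,0,0,0],[0,0,-3,0,0,0,0],[0,0,-2,0,0,0,0],[0,0,0,0,0,0,0]]}}

```text
time: 10.97
tool_pos: [0.556, 0.233, 0.2973]
tool_rot: [3.132, -0.003, 1.553]
contact_force: [0.3, -0.1, 0.0]
opening: 0.0177
grip_force: 0.0
```

Run:
```python
from h import *
go(.5565,.361,.29,1.553)
d=look('top')
print(*blobs(d,.06,.075,(.45,.7,.1,.5)),*blobs(d,.225,.26,(.5,.6,.33,.39),8))
for lo in(.035,.055): print(*blobs(d,lo,lo+.016,(.3,.6,-.2,.05)))
```

```text
from [0.556  0.233  0.2973] 1.553 shift cm [12.8  -0.18  0.73] turn -0.0 F [ 0.3 -0.1  0. ] open 0.0177
(array([555.8, 239.4]), np.float64(-1.568), array([50.8, 40.2]), 0.0702, 290)
(array([464.5, -90.8]), np.float64(-0.138), array([160. ,  40.2]), 0.0457, 964)
(array([466.9, -16.5]), np.float64(-0.173), array([159.7,  40. ]), 0.061, 1006)
```

{"fn": "carry_out", "kwargs": {"deltas": [[2.6,-0.08,0,0,0,0,0],[2.6,0,0,0,0,0,0],[2.6,0,0,0,0,0,0],[2.6,0,0,0,0,0,0],[2.4,0,0,0,0,0,0],[0,0,0,0,0,0,0],[0,0,1.5,0,0,0,0],[0,0,1.5,0,0,0,0]]}}

```text
time: 11.68
tool_pos: [0.5557, 0.3608, 0.2604]
tool_rot: [-3.142, 0.0, 1.554]
contact_force: [-0.5, 0.1, -0.2]
opening: 0.0004
grip_force: 0.0
```

{"fn": "carry_out", "kwargs": {"deltas": [[0,0,0.8,0,0,0,0],[0,0,0.8,0,0,0,0],[0,0,0.8,0,0,0,0],[0,0,0.8,0,0,0,0],[0,0,0.8,0,0,0,0],[0,0,0.8,0,0,0,0],[0,0,0.8,0,0,0,0],[0,0,0,0,0,0,0]]}}

```text
time: 12.35
tool_pos: [0.5558, 0.3603, 0.2038]
tool_rot: [-3.14, 0.001, 1.553]
contact_force: [-1.0, -1.7, 3.2]
opening: 0.0002
grip_force: 1.7
```

Run:
```python
from h import *
go(.5565,.361,.200,1.553)
```

```text
from [0.5558 0.3603 0.2038] 1.553 shift cm [0.07 0.07 0.38] turn -0.0 F [-1.  -1.7  3.2] open 0.0002
```

Spring force as expected (3.2 N); creep on down in small steps.

{"fn": "carry_out", "kwargs": {"deltas": [[0,0,0.1,0,0,0,0],[0,0,0.1,0,0,0,0],[0,0,0.05,0,0,0,0],[0,0,0.05,0,0,0,0],[0,0,0.05,0,0,0,0],[0,0,0,0,0,0,0],[0,0,0,0,0,0,0],[0,0,0,0,0,0,0]]}}

```text
time: 13.02
tool_pos: [0.556, 0.3606, 0.2022]
tool_rot: [3.141, 0.0, 1.553]
contact_force: [-2.1, -2.7, 3.3]
opening: 0.0005
grip_force: 1.8
```

{"fn": "carry_out", "kwargs": {"deltas": [[0,0,0.05,0,0,0,0],[0,0,0.05,0,0,0,0],[0,0,0.05,0,0,0,0],[0,0,0,0,0,0,0],[0,0,0,0,0,0,0],[0,0,0,0,0,0,0],[0,0,0,0,0,0,0],[0,0,0,0,0,0,0]]}}

```text
time: 13.68
tool_pos: [0.556, 0.3606, 0.2006]
tool_rot: [3.141, 0.0, 1.553]
contact_force: [-1.3, -3.2, 4.2]
opening: 0.0001
grip_force: 1.8
```

{"fn": "carry_out", "kwargs": {"deltas": [[0,0,0.05,0,0,0,0],[0,0,0.05,0,0,0,0],[0,0,0,0,0,0,0],[0,0,0,0,0,0,0],[0,0,0,0,0,0,0],[0,0,0,0,0,0,0],[0,0,0,0,0,0,0],[0,0,0,0,0,0,0]]}}

```text
time: 14.35
tool_pos: [0.556, 0.3607, 0.2003]
tool_rot: [3.141, -0.0, 1.553]
contact_force: [-0.5, -4.5, 6.4]
opening: 0.0004
grip_force: 3.4
```

{"fn": "carry_out", "kwargs": {"deltas": [[0,0,0.05,0,0,0,0],[0,0,0.05,0,0,0,0],[0,0,0,0,0,0,0],[0,0,0,0,0,0,0],[0,0,0,0,0,0,0],[0,0,0,0,0,0,0],[0,0,0,0,0,0,0],[0,0,0,0,0,0,0]]}}

```text
time: 15.02
tool_pos: [0.556, 0.3607, 0.2003]
tool_rot: [3.14, -0.001, 1.553]
contact_force: [-3.1, -5.2, 11.5]
opening: 0.0007
grip_force: 5.4
```

{"fn": "carry_out", "kwargs": {"deltas": [[0,0,0,0,0,0,0],[0,0,0,0,0,0,0],[0,0,0,0,0,0,0],[0,0,0,0,0,0,0],[0,0,0,0,0,0,0],[0,0,0,0,0,0,0],[0,0,0,0,0,0,0],[0,0,0,0,0,0,0]]}}

```text
time: 15.68
tool_pos: [0.556, 0.3607, 0.2002]
tool_rot: [3.14, -0.001, 1.553]
contact_force: [-3.2, -4.3, 10.5]
opening: 0.0004
grip_force: 5.4
```

{"fn": "carry_out", "kwargs": {"deltas": [[0,0,-0.5,0,0,0,0],[0,0,-1.5,0,0,0,0],[0,0,-3,0,0,0,0],[0,0,-3,0,0,0,0],[-2,0,-1,0,0,0,0],[-3,0,0,0,0,0,0],[-3,0,0,0,0,0,0],[-3,0,0,0,0,0,0.65]]}}

```text
time: 16.35
tool_pos: [0.5535, 0.2505, 0.2881]
tool_rot: [-3.141, -0.001, 1.554]
contact_force: [0.7, 0.2, 0.2]
opening: 0.0037
grip_force: 0.0
```

{"fn": "carry_out", "kwargs": {"deltas": [[-1.8,0,2,0,0,0,0.65],[0,0,3,0,0,0,0.65],[0,0,3,0,0,0,0.65],[0,0,3,0,0,0,0.65],[0,0,3,0,0,0,0.65],[0,0,3,0,0,0,0.65],[0,0,1,0,0,0,0.65],[0,0,0,0,0,0,0.65]]}}

```text
time: 17.02
tool_pos: [0.5517, 0.2326, 0.1055]
tool_rot: [-3.135, 0.001, 1.553]
contact_force: [0.2, -0.8, 1.5]
opening: 0.0557
grip_force: 0.0
```

Run:
```python
from h import *
go(.5553,.2715,.061,1.553)
d=look('top')
print(*blobs(d,.06,.075,(.45,.7,.1,.5)),*blobs(d,.225,.26,(.5,.6,.33,.39),8))
```

```text
from [0.5517 0.2326 0.1055] 1.553 shift cm [3.9  0.29 4.45] turn -0.0 F [ 0.2 -0.8  1.5] open 0.0557
(array([554.7, 217. ]), np.float64(0.012), array([37.8,  5.6]), 0.0686, 41) (array([554.7, 371.6]), np.float64(0.113), array([37.5, 18.4]), 0.2476, 111)
```

{"fn": "carry_out", "kwargs": {"deltas": [[2,0.29,0,0,0,0,0.65],[1.9,0,0,0,0,0,0.65],[0,0,2,0,0,0,0.65],[0,0,1.5,0,0,0,0.65],[0,0,0.9,0,0,0,0.65],[0,0,0,0,0,0,0.65],[0,0,0,0,0,0,0],[0,0,0,0,0,0,0]]}}

```text
time: 17.73
tool_pos: [0.5581, 0.2718, 0.0662]
tool_rot: [3.139, -0.001, 1.552]
contact_force: [-0.2, -0.2, 0.5]
opening: 0.0508
grip_force: 0.0
```

{"fn": "carry_out", "kwargs": {"deltas": [[0,0,0,0,0,0,0],[0,0,0,0,0,0,0],[0,0,0,0,0,0,0],[0,0,-0.6,0,0,0,0],[-2,0,0,0,0,0,0],[-3,0,0,0,0,0,0],[-3,0,0,0,0,0,0],[-3,0,-2,0,0,0,0]]}}

```text
time: 18.4
tool_pos: [0.5526, 0.1601, 0.0875]
tool_rot: [-3.135, 0.002, 1.554]
contact_force: [-0.1, 0.6, -3.0]
opening: 0.0394
grip_force: 49.9
```

{"fn": "carry_out", "kwargs": {"deltas": [[-2.5,0,-2.5,0,0,0,0],[-2.5,0,-2.5,0,0,0,0],[0,0,-2.5,0,0,0.1,0],[0,0,0,0,0,0.12,0],[0,0,0,0,0,0.12,0],[0,0,0,0,0,0.12,0],[0,0,0,0,0,0.12,0],[0,0,0,0,0,0.12,0]]}}

```text
time: 19.07
tool_pos: [0.5542, 0.1114, 0.1658]
tool_rot: [3.141, 0.0, 0.847]
contact_force: [0.2, -0.6, -2.5]
opening: 0.0393
grip_force: 49.9
```

{"fn": "carry_out", "kwargs": {"deltas": [[0,0,0,0,0,0.12,0],[0,0,0,0,0,0.12,0],[0,0,0,0,0,0.12,0],[0,0,0,0,0,0.12,0],[0,0,0,0,0,0.12,0],[0,0,0,0,0,0.12,0],[0,0,0,0,0,0.087,0],[0,0,0,0,0,0,0]]}}

```text
time: 19.73
tool_pos: [0.5542, 0.1115, 0.1657]
tool_rot: [3.141, 0.0, 0.043]
contact_force: [-0.5, -0.1, -2.4]
opening: 0.0392
grip_force: 49.9
```

Run:
```python
from h import *
# lane centres: shelf (.562,-.337), yaw .045
R=lambda a:np.array([[np.cos(a),-np.sin(a)],[np.sin(a),np.cos(a)]])
for n,l in(('left',.08),('mid',0),('right',-.08)): print(n,np.array([.562,-.337])+R(.045)@[0,l], 'grasp',np.array([.562,-.337])+R(.045)@[-.024,l])
g=np.array([.562,-.337])+R(.045)@[-.024,.08]
go(g[0],g[1],.15,.045)
```

```text
left [ 0.55840121 -0.25708099] grasp [ 0.53442551 -0.25816062]
mid [ 0.562 -0.337] grasp [ 0.5380243  -0.33807964]
right [ 0.56559879 -0.41691901] grasp [ 0.54162308 -0.41799865]
from [0.5542 0.1115 0.1657] 0.043 shift cm [-3.55 36.85  1.57] turn -0.002 F [-0.5 -0.1 -2.4] open 0.0392
```

{"fn": "carry_out", "kwargs": {"deltas": [[-0.3,2,0,0,0,0,0],[-0.3,3,0,0,0,0,0],[-0.3,3,0,0,0,0,0],[-0.3,3,0,0,0,0,0],[-0.3,3,0,0,0,0,0],[-0.3,3,0,0,0,0,0],[-0.3,3,0,0,0,0,0],[-0.3,3,0,0,0,0,0]]}}

```text
time: 20.4
tool_pos: [0.5405, -0.1207, 0.1658]
tool_rot: [3.141, -0.0, 0.049]
contact_force: [-0.0, -0.8, -2.7]
opening: 0.0395
grip_force: 49.9
```

{"fn": "carry_out", "kwargs": {"deltas": [[-0.3,3,0,0,0,0,0],[-0.3,3,0,0,0,0,0],[-0.3,3,0,0,0,0,0],[-0.25,3,0,0,0,0,0],[0,1.85,0,0,0,-0.002,0],[0,0,0,0,0,0,0],[0,0,0,0,0,0,0],[0,0,0,0,0,0,0]]}}

```text
time: 21.07
tool_pos: [0.5355, -0.2575, 0.1655]
tool_rot: [-3.141, 0.0, 0.049]
contact_force: [0.5, 0.1, -2.5]
opening: 0.0395
grip_force: 49.9
```

Run:
```python
from h import *
d=look('top');s=look('scene','s3.png')
for lo in(.13,.15): print(*blobs(d,lo,lo+.03,(.56,.75,-.4,-.15),15))
print(*blobs(s,.1,.2,(.58,.75,-.35,-.2),15))
P=cloud(s);m=(P[...,0]>.6)&(P[...,0]<.65)&(P[...,1]>-.29)&(P[...,1]<-.23)&(P[...,2]>.1);print('scene z range',np.percentile(P[m][:,2],[1,5,50,95,99]).round(4))
go(.534,-.258,.0805,.045)
```

```text
(array([ 608.6, -233.8]), np.float64(0.058), array([60.2,  2.1]), 0.1519, 34)
(array([ 609.8, -253.2]), np.float64(0.063), array([61.9, 41.3]), 0.1701, 394)
(array([ 609.8, -252.6]), np.float64(0.057), array([61.2, 41. ]), 0.1677, 525)
scene z range [0.14   0.1436 0.1679 0.4801 0.4893]
from [ 0.5357 -0.257   0.1657] 0.05 shift cm [-0.18  0.1   8.52] turn 0.005 F [ 0.3  0.1 -1.9] open 0.0397
```

{"fn": "carry_out", "kwargs": {"deltas": [[-0.15,0.1,2,0,0,0.01,0],[0,0,2,0,0,0,0],[0,0,1.5,0,0,0,0],[0,0,1,0,0,0,0],[0,0,0.7,0,0,0,0],[0,0,0.4,0,0,0,0],[0,0,0,0,0,0,0],[0,0,0,0,0,0,0]]}}

```text
time: 21.83
tool_pos: [0.5346, -0.2593, 0.0902]
tool_rot: [3.141, -0.001, 0.038]
contact_force: [0.1, 1.0, -2.0]
opening: 0.0391
grip_force: 49.9
```

{"fn": "carry_out", "kwargs": {"deltas": [[0,0,0.1,0,0,0,0],[0,0,0.1,0,0,0,0],[0,0,0,0,0,0,0],[0,0,0,0,0,0,0],[0,0,0,0,0,0,0],[0,0,0,0,0,0,0],[0,0,0,0,0,0,0],[0,0,0,0,0,0,0]]}}

```text
time: 22.5
tool_pos: [0.5342, -0.2592, 0.0876]
tool_rot: [3.141, -0.0, 0.038]
contact_force: [-0.4, -0.1, -2.3]
opening: 0.0391
grip_force: 49.9
```

{"fn": "carry_out", "kwargs": {"deltas": [[0,0,0.1,0,0,0,0],[0,0,0.05,0,0,0,0],[0,0,0,0,0,0,0],[0,0,0,0,0,0,0],[0,0,0,0,0,0,0],[0,0,0,0,0,0,0],[0,0,0,0,0,0,0],[0,0,0,0,0,0,0]]}}

```text
time: 23.17
tool_pos: [0.5342, -0.2592, 0.0861]
tool_rot: [3.141, -0.0, 0.038]
contact_force: [0.3, -0.5, -3.1]
opening: 0.0392
grip_force: 49.9
```

Bar should be at or under 1 mm from the board; release it slowly, rise, and look.

{"fn": "carry_out", "kwargs": {"deltas": [[0,0,0.05,0,0,0,0],[0,0,0,0,0,0,0],[0,0,0,0,0,0,0.6],[0,0,0,0,0,0,0.6],[0,0,0,0,0,0,0.6],[0,0,0,0,0,0,0.6],[0,0,-1.5,0,0,0,0.6],[0,0,-2.5,0,0,0,0.6]]}}

```text
time: 23.83
tool_pos: [0.5328, -0.2583, 0.1235]
tool_rot: [-3.138, 0.005, 0.038]
contact_force: [-0.2, 0.4, -0.1]
opening: 0.0551
grip_force: 0.0
```

{"fn": "carry_out", "kwargs": {"deltas": [[0,-1,-3,0,0,0,0.65],[0,-3,-2.5,0,0,0,0.65],[0,-3,0,0,0,0,0.65],[0,-3,0,0,0,0,0.65],[0,-3,0,0,0,0,0.65],[0,-2,0,0,0,0,0.65],[0,0,0,0,0,0,0.65],[0,0,0,0,0,0,0.65]]}}

```text
time: 24.5
tool_pos: [0.5287, -0.1085, 0.1809]
tool_rot: [3.141, -0.001, 0.04]
contact_force: [-0.4, 0.2, 0.3]
opening: 0.0597
grip_force: 0.0
```

```bash
cat >> h.py <<'E'
def bars(d,shelf=True):
    for n,h in(('low',.03),('mid',.045),('tall',.06)):
        print(n,'bench',*blobs(d,h-.006,h+.005,(.3,.62,-.2,.16),100))
    if shelf:
        for n,h in(('low',.09),('mid',.105),('tall',.12)): print(n,'shelf',*blobs(d,h-.006,h+.006,(.4,.75,-.5,-.15),100))
    P=cloud(d);
    for n,b in(('cleaner',(.6,.9,.19,.4)),('ring',(.6,.9,.05,.19)),('case',(.69,.9,-.35,-.13))): print(n,*blobs(d,.015,.2,b,100))
E
python3 - <<'E'
from h import *
d=look('top','t4.png');bars(d)
go(.4407,-.0872,.16,-.138)
E
```

```text
low bench
mid bench (array([437.8, -87. ]), np.float64(-0.138), array([106.7,  39.9]), 0.0458, 589)
tall bench (array([462.9, -15.7]), np.float64(-0.172), array([151.8,  39.9]), 0.061, 580)
low shelf (array([ 559.5, -258.6]), np.float64(0.056), array([159.8,  41.4]), 0.0907, 762)
mid shelf
tall shelf
cleaner (array([724.7, 232.9]), np.float64(-1.278), array([54.7, 54.1]), 0.0904, 490) (array([623. , 299.5]), np.float64(1.562), array([200.3,  45.6]), 0.0406, 1364)
ring (array([730.1, 140.3]), np.float64(-1.087), array([82.4, 82.1]), 0.0252, 465)
case (array([ 753.6, -233.2]), np.float64(1.566), array([120.9,  71.5]), 0.0354, 1240)
from [ 0.5288 -0.1095  0.1808] 0.039 shift cm [-8.72 -2.57  2.08] turn 0.177 F [0.6 0.1 0.3] open 0.0597
```

View pics/t4.png

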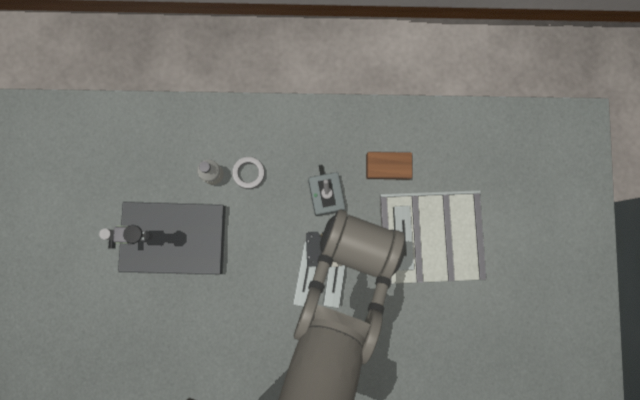

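{"fn": "carry_out", "kwargs": {"deltas": [[-2.2,-0.65,0,0,0,0,0.65],[-2.2,-0.64,0,0,0,0,0.65],[-2.2,-0.64,0,0,0,0,0.65],[-2.12,-0.64,0,0,0,0,0.65],[0,0,2,0,0,0.09,0.65],[0,0,2,0,0,0.087,0.65],[0,0,2,0,0,0,0.65],[0,0,2,0,0,0,0.65]]}}

```text
time: 25.22
tool_pos: [0.4408, -0.0884, 0.1001]
tool_rot: [3.141, -0.001, -0.141]
contact_force: [-0.4, 0.6, -0.1]
opening: 0.0595
grip_force: 0.0
```

{"fn": "carry_out", "kwargs": {"deltas": [[0,0,0,0,0,0,0.65],[0,0,0,0,0,0,0.65],[0,0,0,0,0,0,0.65],[0,0,0,0,0,0,0.65],[0,0,0,0,0,0,0.65],[0,0,0,0,0,0,0.65],[0,0,0,0,0,0,0.65],[0,0,0,0,0,0,0.65]]}}

```text
time: 25.88
tool_pos: [0.4406, -0.0869, 0.1009]
tool_rot: [3.141, -0.001, -0.139]
contact_force: [0.0, -0.8, 0.2]
opening: 0.0597
grip_force: 0.0
```

Run:
```python
from h import *
go(.4407,-.0875,.023,-.138)
```

```text
from [ 0.4406 -0.0869  0.1009] -0.139 shift cm [0.02 0.05 7.79] turn -0.001 F [ 0.  -0.8  0.2] open 0.0597
```

{"fn": "carry_out", "kwargs": {"deltas": [[0,0.05,2,0,0,0,0.65],[0,0,2,0,0,0,0.65],[0,0,2,0,0,0,0.65],[0,0,1.2,0,0,0,0.65],[0,0,0.6,0,0,0,0.65],[0,0,0,0,0,0,0.65],[0,0,0,0,0,0,0.65],[0,0,0,0,0,0,0]]}}

```text
time: 26.55
tool_pos: [0.441, -0.0876, 0.0234]
tool_rot: [3.141, -0.001, -0.139]
contact_force: [0.9, 0.1, -0.6]
opening: 0.0564
grip_force: 0.0
```

{"fn": "carry_out", "kwargs": {"deltas": [[0,0,0,0,0,0,0],[0,0,0,0,0,0,0],[0,0,0,0,0,0,0],[0,0,0,0,0,0,0],[0,0,0,0,0,0,0],[0,0,-2,0,0,0,0],[0,0,-3,0,0,0,0],[0,0,-3,0,0,0,0]]}}

```text
time: 27.22
tool_pos: [0.439, -0.0869, 0.1025]
tool_rot: [-3.141, 0.004, -0.139]
contact_force: [1.8, -0.6, -3.9]
opening: 0.0398
grip_force: 50.0
```

{"fn": "carry_out", "kwargs": {"deltas": [[0,0,-3,0,0,0,0],[0,0,-2,0,0,0,0],[0,0,0,0,0,0,0],[0,0,0,0,0,0,0],[0,0,0,0,0,0,0],[0,0,0,0,0,0,0],[0,0,0,0,0,0,0],[0,0,0,0,0,0,0]]}}

```text
time: 27.88
tool_pos: [0.4398, -0.0872, 0.1515]
tool_rot: [-3.141, 0.002, -0.139]
contact_force: [-0.9, -0.2, -4.2]
opening: 0.0397
grip_force: 50.0
```

Run:
```python
from h import *
go(.55,.13,.155,1.553)
```

```text
from [ 0.4398 -0.0872  0.1515] -0.139 shift cm [  7.9  -23.04  -0.35] turn -1.692 F [-0.9 -0.2 -4.2] open 0.0397
```

{"fn": "carry_out", "kwargs": {"deltas": [[0.98,-2.88,0,0,0,0,0],[0.98,-2.88,0,0,0,0,0],[0.99,-2.88,0,0,0,0,0],[0.99,-2.88,0,0,0,0,0],[0.99,-2.88,0,0,0,0,0],[0.99,-2.88,0,0,0,0,0],[0.99,-2.88,0,0,0,0,0],[0.99,-2.88,0,0,0,0,0]]}}

```text
time: 28.55
tool_pos: [0.5507, 0.1313, 0.1516]
tool_rot: [3.141, 0.002, -0.139]
contact_force: [1.2, 0.4, -4.0]
opening: 0.0396
grip_force: 50.0
```

{"fn": "carry_out", "kwargs": {"deltas": [[0,0,0,0,0,-0.1,0],[0,0,0,0,0,-0.113,0],[0,0,0,0,0,-0.113,0],[0,0,0,0,0,-0.113,0],[0,0,0,0,0,-0.113,0],[0,0,0,0,0,-0.113,0],[0,0,0,0,0,-0.113,0],[0,0,0,0,0,-0.113,0]]}}

```text
time: 29.22
tool_pos: [0.5502, 0.1298, 0.1515]
tool_rot: [-3.141, 0.002, 0.757]
contact_force: [0.3, 0.4, -3.7]
opening: 0.0396
grip_force: 50.0
```

{"fn": "carry_out", "kwargs": {"deltas": [[0,0,0,0,0,-0.113,0],[0,0,0,0,0,-0.113,0],[0,0,0,0,0,-0.113,0],[0,0,0,0,0,-0.113,0],[0,0,0,0,0,-0.113,0],[0,0,0,0,0,-0.113,0],[0,0,0,0,0,-0.123,0],[2.5,0,0,0,0,0,0]]}}

```text
time: 29.88
tool_pos: [0.551, 0.1517, 0.1515]
tool_rot: [-3.14, 0.003, 1.558]
contact_force: [0.6, 0.2, -4.7]
opening: 0.04
grip_force: 50.0
```

{"fn": "carry_out", "kwargs": {"deltas": [[2.5,0,1,0,0,0,0],[2,0,1.5,0,0,0,0],[0,0,0,0,0,0,0],[0,0,0,0,0,0,0],[0,0,0,0,0,0,0],[0,0,0,0,0,0,0],[0,0,0,0,0,0,0],[0,0,0,0,0,0,0]]}}

```text
time: 30.55
tool_pos: [0.5522, 0.1991, 0.1281]
tool_rot: [3.141, -0.0, 1.552]
contact_force: [-0.4, 1.4, -5.4]
opening: 0.0398
grip_force: 50.0
```

Run:
```python
from h import *
go(.5537,.20,.070,1.553)
go(.555,.272,.070,None,True)
```

```text
from [0.5522 0.1991 0.1281] 1.552 shift cm [0.1  0.15 5.81] turn -0.001 F [-0.4  1.4 -5.4] open 0.0398
from [0.5537 0.2    0.07  ] 1.553 shift cm [ 7.2  0.  -0. ] turn 0 F [-0.4  1.4 -5.4] open 0.0398
```

{"fn": "carry_out", "kwargs": {"deltas": [[0.1,0.15,2,0,0,0,0],[0,0,2,0,0,0,0],[0,0,1.2,0,0,0,0],[0,0,0.6,0,0,0,0],[0,0,0,0,0,0,0],[0,0,0,0,0,0,0],[1.5,0,0,0,0,0,0],[1.5,0,0,0,0,0,0]]}}

```text
time: 31.22
tool_pos: [0.5549, 0.2313, 0.0709]
tool_rot: [3.139, -0.001, 1.551]
contact_force: [0.1, 1.0, -4.1]
opening: 0.0395
grip_force: 50.0
```

{"fn": "carry_out", "kwargs": {"deltas": [[1.2,0,0,0,0,0,0],[1.2,0,0,0,0,0,0],[1.2,0,0,0,0,0,0],[0.6,0,0,0,0,0,0],[0,0,0,0,0,0,0],[0,0,0.2,0,0,0,0],[0,0,0.2,0,0,0,0],[0,0,0.15,0,0,0,0]]}}

```text
time: 31.88
tool_pos: [0.5545, 0.2721, 0.0636]
tool_rot: [-3.141, 0.001, 1.552]
contact_force: [0.5, -0.7, -4.5]
opening: 0.0392
grip_force: 50.0
```

{"fn": "carry_out", "kwargs": {"deltas": [[0,0,0,0,0,0,0],[0,0,0,0,0,0,0],[0,0,0,0,0,0,0],[0,0,0,0,0,0,0],[0,0,0,0,0,0,0],[0,0,0,0,0,0,0],[0,0,0,0,0,0,0],[0,0,0,0,0,0,0]]}}

```text
time: 32.55
tool_pos: [0.5547, 0.2728, 0.0641]
tool_rot: [3.141, 0.0, 1.553]
contact_force: [-0.3, 0.1, -4.2]
opening: 0.0394
grip_force: 50.0
```

Run:
```python
from h import *
go(.555,.272,.0635,1.553)
d=look('top');print(*blobs(d,.075,.095,(.45,.7,.1,.5),20))
```

```text
from [0.5547 0.2728 0.0641] 1.553 shift cm [-0.07  0.03  0.06] turn -0.0 F [-0.3  0.1 -4.2] open 0.0394
(array([555.1, 232.7]), np.float64(-0.011), array([40.1, 37.7]), 0.0864, 259)
```

{"fn": "carry_out", "kwargs": {"deltas": [[0,0,0.06,0,0,0,0],[0,0,0,0,0,0,0],[0,0,0,0,0,0,0.65],[0,0,0,0,0,0,0.65],[0,0,0,0,0,0,0.65],[0,0,0,0,0,0,0.65],[0,0,-2,0,0,0,0.65],[0,0,-2,0,0,0,0.65]]}}

```text
time: 33.27
tool_pos: [0.5539, 0.2725, 0.103]
tool_rot: [-3.139, 0.001, 1.553]
contact_force: [0.2, 0.0, 0.6]
opening: 0.0594
grip_force: 0.0
```

{"fn": "carry_out", "kwargs": {"deltas": [[-1,0,-2,0,0,0,0.65],[-1,0,-3,0,0,0,0.65],[-1,0,-3,0,0,0,0],[-1,0,-3,0,0,0,0],[0,0,-3,0,0,0,0],[0,0,-3,0,0,0,0],[0,0,-2,0,0,0,0],[0,0,0,0,0,0,0]]}}

```text
time: 33.93
tool_pos: [0.5556, 0.2332, 0.2992]
tool_rot: [3.132, -0.003, 1.553]
contact_force: [0.1, 0.4, 1.4]
opening: 0.0243
grip_force: 0.0
```

{"fn": "carry_out", "kwargs": {"deltas": [[2.6,-0.1,0,0,0,0,0],[2.6,0,0,0,0,0,0],[2.6,0,0,0,0,0,0],[2.6,0,0,0,0,0,0],[2.4,0,0,0,0,0,0],[0,0,0,0,0,0,0],[0,0,0.8,0,0,0,0],[0,0,0.8,0,0,0,0]]}}

```text
time: 34.6
tool_pos: [0.5553, 0.3603, 0.2765]
tool_rot: [3.141, 0.001, 1.553]
contact_force: [-0.3, -0.0, 0.7]
opening: 0.0007
grip_force: 0.0
```

{"fn": "carry_out", "kwargs": {"deltas": [[0,0,0,0,0,0,0],[0,0,0,0,0,0,0],[0,0,0,0,0,0,0],[0,0,0,0,0,0,0],[0,0,0,0,0,0,0],[0,0,0,0,0,0,0],[0,0,0,0,0,0,0],[0,0,0,0,0,0,0]]}}

```text
time: 35.27
tool_pos: [0.5552, 0.3608, 0.2776]
tool_rot: [3.141, -0.0, 1.553]
contact_force: [0.6, -0.3, -0.6]
opening: 0.0003
grip_force: 0.0
```

Run:
```python
from h import *
go(.5565,.361,.2153,1.553)
```

```text
from [0.5552 0.3608 0.2776] 1.553 shift cm [0.02 0.13 6.23] turn -0.0 F [ 0.6 -0.3 -0.6] open 0.0003
```

{"fn": "carry_out", "kwargs": {"deltas": [[0,0.1,1,0,0,0,0],[0,0,0.9,0,0,0,0],[0,0,0.8,0,0,0,0],[0,0,0.8,0,0,0,0],[0,0,0.8,0,0,0,0],[0,0,0.8,0,0,0,0],[0,0,0.6,0,0,0,0],[0,0,0.3,0,0,0,0]]}}

```text
time: 35.93
tool_pos: [0.5562, 0.3607, 0.2165]
tool_rot: [-3.141, 0.0, 1.553]
contact_force: [0.3, 0.1, 2.8]
opening: 0.0002
grip_force: 1.5
```

{"fn": "carry_out", "kwargs": {"deltas": [[0,0,0.05,0,0,0,0],[0,0,0.05,0,0,0,0],[0,0,0,0,0,0,0],[0,0,0,0,0,0,0],[0,0,0,0,0,0,0],[0,0,0,0,0,0,0],[0,0,0,0,0,0,0],[0,0,0,0,0,0,0]]}}

```text
time: 36.6
tool_pos: [0.5562, 0.3607, 0.2166]
tool_rot: [3.142, 0.0, 1.553]
contact_force: [-0.8, -1.1, 2.8]
opening: 0.0006
grip_force: 1.5
```

{"fn": "carry_out", "kwargs": {"deltas": [[0,0,0.05,0,0,0,0],[0,0,0.05,0,0,0,0],[0,0,0,0,0,0,0],[0,0,0,0,0,0,0],[0,0,0,0,0,0,0],[0,0,0,0,0,0,0],[0,0,0,0,0,0,0],[0,0,0,0,0,0,0]]}}

```text
time: 37.27
tool_pos: [0.5562, 0.3607, 0.2154]
tool_rot: [-3.142, 0.0, 1.553]
contact_force: [-0.2, -1.5, 3.1]
opening: 0.0002
grip_force: 1.5
```

Contact is due right here; two more 1 mm steps with a hold.

{"fn": "carry_out", "kwargs": {"deltas": [[0,0,0.05,0,0,0,0],[0,0,0.05,0,0,0,0],[0,0,0,0,0,0,0],[0,0,0,0,0,0,0],[0,0,0,0,0,0,0],[0,0,0,0,0,0,0],[0,0,0,0,0,0,0],[0,0,0,0,0,0,0]]}}

```text
time: 37.93
tool_pos: [0.5562, 0.3607, 0.2153]
tool_rot: [3.141, -0.0, 1.553]
contact_force: [-1.6, -2.3, 6.9]
opening: 0.0002
grip_force: 3.4
```

{"fn": "carry_out", "kwargs": {"deltas": [[0,0,0.05,0,0,0,0],[0,0,0.05,0,0,0,0],[0,0,0,0,0,0,0],[0,0,0,0,0,0,0],[0,0,0,0,0,0,0],[0,0,0,0,0,0,0],[0,0,0,0,0,0,0],[0,0,0,0,0,0,0]]}}

```text
time: 38.6
tool_pos: [0.5563, 0.3608, 0.2153]
tool_rot: [3.14, -0.001, 1.553]
contact_force: [-3.5, -2.7, 10.4]
opening: 0.0005
grip_force: 5.4
```

{"fn": "carry_out", "kwargs": {"deltas": [[0,0,0,0,0,0,0],[0,0,0,0,0,0,0],[0,0,0,0,0,0,0],[0,0,0,0,0,0,0],[0,0,0,0,0,0,0],[0,0,0,0,0,0,0],[0,0,0,0,0,0,0],[0,0,0,0,0,0,0]]}}

```text
time: 39.27
tool_pos: [0.5563, 0.3608, 0.2152]
tool_rot: [3.14, -0.001, 1.553]
contact_force: [-2.7, -2.3, 11.0]
opening: 0.0005
grip_force: 5.4
```

{"fn": "carry_out", "kwargs": {"deltas": [[0,0,-0.5,0,0,0,0],[0,0,-1.5,0,0,0,0],[0,0,-3,0,0,0,0],[0,0,-2.5,0,0,0,0],[-2,0,0,0,0,0,0],[-3,0,0,0,0,0,0],[-3,0,0,0,0,0,0],[-3,0,0,0,0,0,0.65]]}}

```text
time: 39.93
tool_pos: [0.5538, 0.2499, 0.2878]
tool_rot: [-3.141, 0.0, 1.554]
contact_force: [1.2, -0.7, 0.5]
opening: 0.0037
grip_force: 0.0
```

{"fn": "carry_out", "kwargs": {"deltas": [[-1.8,0,2,0,0,0,0.65],[0,0,3,0,0,0,0.65],[0,0,3,0,0,0,0.65],[0,0,3,0,0,0,0.65],[0,0,3,0,0,0,0.65],[0,0,2,0,0,0,0.65],[0,0,1,0,0,0,0.65],[0,0,0,0,0,0,0.65]]}}

```text
time: 40.6
tool_pos: [0.5525, 0.2324, 0.1157]
tool_rot: [-3.137, 0.001, 1.553]
contact_force: [0.3, -0.1, -0.1]
opening: 0.0559
grip_force: 0.0
```

{"fn": "carry_out", "kwargs": {"deltas": [[1,0,0,0,0,0,0.65],[2,0,0,0,0,0,0.65],[0.9,0,0,0,0,0,0.65],[0,0,0,0,0,0,0.65],[0,0,0,0,0,0,0.65],[0,0,0,0,0,0,0.65],[0,0,0,0,0,0,0.65],[0,0,0,0,0,0,0.65]]}}

```text
time: 41.27
tool_pos: [0.5547, 0.2712, 0.1187]
tool_rot: [3.141, 0.0, 1.552]
contact_force: [-0.6, -0.1, -0.1]
opening: 0.0597
grip_force: 0.0
```

Run:
```python
from h import *
go(.555,.272,.0635,1.553)
d=look('top');print(*blobs(d,.075,.095,(.45,.7,.1,.5),20));bars(d)
```

```text
from [0.5547 0.2712 0.1187] 1.552 shift cm [0.08 0.03 5.52] turn -0.001 F [-0.6 -0.1 -0.1] open 0.0597
(array([555.1, 237.6]), np.float64(-1.569), array([47.6, 39.8]), 0.0856, 324)
low bench
mid bench
tall bench (array([466.7, -16.4]), np.float64(-0.173), array([159.9,  40. ]), 0.0609, 946)
low shelf (array([ 559.6, -258.4]), np.float64(0.054), array([160.2,  41.7]), 0.0908, 1013)
mid shelf
tall shelf
cleaner (array([724.8, 232.7]), np.float64(-1.443), array([54.4, 54.3]), 0.0897, 491) (array([622.2, 240. ]), np.float64(1.563), array([80.7, 44.4]), 0.0407, 485)
ring (array([730.5, 139.7]), np.float64(0.79), array([83.2, 80.1]), 0.0255, 462)
case (array([ 753.7, -233.3]), np.float64(1.559), array([120.5,  71.7]), 0.0351, 1244)
```

{"fn": "carry_out", "kwargs": {"deltas": [[0.08,0,2,0,0,0,0.65],[0,0,2,0,0,0,0.65],[0,0,1,0,0,0,0.65],[0,0,0.5,0,0,0,0.65],[0,0,0,0,0,0,0.65],[0,0,0,0,0,0,0.65],[0,0,0,0,0,0,0],[0,0,0,0,0,0,0]]}}

```text
time: 41.98
tool_pos: [0.5553, 0.2727, 0.0646]
tool_rot: [3.14, -0.001, 1.553]
contact_force: [0.8, -0.4, -0.2]
opening: 0.0506
grip_force: 0.0
```

{"fn": "carry_out", "kwargs": {"deltas": [[0,0,0,0,0,0,0],[0,0,0,0,0,0,0],[0,0,0,0,0,0,0],[0,0,-0.6,0,0,0,0],[-2,0,0,0,0,0,0],[-3,0,0,0,0,0,0],[-3,0,0,0,0,0,0],[-3,0,-2,0,0,0,0]]}}

```text
time: 42.65
tool_pos: [0.5494, 0.1611, 0.0858]
tool_rot: [-3.133, 0.002, 1.554]
contact_force: [0.2, -0.6, -4.4]
opening: 0.0397
grip_force: 50.0
```

{"fn": "carry_out", "kwargs": {"deltas": [[-2.5,0,-2.5,0,0,0,0],[-2.5,0,-2.5,0,0,0,0],[0,0,-2.5,0,0,0.1,0],[0,0,0,0,0,0.12,0],[0,0,0,0,0,0.12,0],[0,0,0,0,0,0.12,0],[0,0,0,0,0,0.12,0],[0,0,0,0,0,0.12,0]]}}

```text
time: 43.32
tool_pos: [0.5511, 0.1124, 0.1641]
tool_rot: [-3.141, 0.001, 0.847]
contact_force: [-0.1, 1.4, -3.7]
opening: 0.0399
grip_force: 50.0
```

{"fn": "carry_out", "kwargs": {"deltas": [[0,0,0,0,0,0.12,0],[0,0,0,0,0,0.12,0],[0,0,0,0,0,0.12,0],[0,0,0,0,0,0.12,0],[0,0,0,0,0,0.12,0],[0,0,0,0,0,0.12,0],[0,0,0,0,0,0.087,0],[0,0,0,0,0,0,0]]}}

```text
time: 43.98
tool_pos: [0.5512, 0.1125, 0.1641]
tool_rot: [3.141, 0.002, 0.043]
contact_force: [0.5, 0.8, -4.3]
opening: 0.0397
grip_force: 50.0
```

Run:
```python
from h import *
go(.538,-.338,.17,.045)
```

```text
from [0.5512 0.1125 0.1641] 0.043 shift cm [-3.24 44.95 -0.59] turn -0.002 F [ 0.5  0.8 -4.3] open 0.0397
```

{"fn": "carry_out", "kwargs": {"deltas": [[-0.2,2,0,0,0,0,0],[-0.2,3,0,0,0,0,0],[-0.2,3.2,0,0,0,0,0],[-0.2,3.2,0,0,0,0,0],[-0.2,3.2,0,0,0,0,0],[-0.2,3.2,0,0,0,0,0],[-0.2,3.2,0,0,0,0,0],[-0.2,3.2,0,0,0,0,0]]}}

```text
time: 44.65
tool_pos: [0.5462, -0.1313, 0.1643]
tool_rot: [-3.141, 0.001, 0.049]
contact_force: [-0.6, 0.0, -3.5]
opening: 0.0401
grip_force: 50.0
```

{"fn": "carry_out", "kwargs": {"deltas": [[-0.3,3.2,0,0,0,0,0],[-0.3,3.2,0,0,0,0,0],[-0.3,3.2,0,0,0,0,0],[-0.3,3.2,0,0,0,0,0],[-0.3,3.2,0,0,0,0,0],[-0.14,3,0,0,0,0,0],[0,1.75,0,0,0,0,0],[0,0,0,0,0,0,0]]}}

```text
time: 45.32
tool_pos: [0.539, -0.342, 0.1638]
tool_rot: [3.14, 0.001, 0.045]
contact_force: [0.0, 0.3, -3.8]
opening: 0.0395
grip_force: 50.0
```

{"fn": "carry_out", "kwargs": {"deltas": [[0,0,0,0,0,0,0],[0,0,0,0,0,0,0],[0,0,0,0,0,0,0],[0,0,0,0,0,0,0],[0,0,0,0,0,0,0],[0,0,0,0,0,0,0],[0,0,0,0,0,0,0],[0,0,0,0,0,0,0]]}}

```text
time: 45.98
tool_pos: [0.5401, -0.3377, 0.1646]
tool_rot: [3.141, -0.0, 0.046]
contact_force: [-0.4, -1.3, -4.1]
opening: 0.0398
grip_force: 50.0
```

Run:
```python
from h import *
d=look('top')
print(*blobs(d,.15,.21,(.56,.75,-.42,-.25),15))
go(.538,-.338,.086,.045)
```

```text
(array([ 611.6, -334.2]), np.float64(0.051), array([63. , 41.3]), 0.1855, 535)
from [ 0.54   -0.3378  0.1646] 0.046 shift cm [-0.2   0.01  7.86] turn 0.001 F [ 0.6  0.2 -3.9] open 0.0398
```

{"fn": "carry_out", "kwargs": {"deltas": [[-0.1,0,2,0,0,0,0],[0,0,2,0,0,0,0],[0,0,1.5,0,0,0,0],[0,0,1.2,0,0,0,0],[0,0,0.7,0,0,0,0],[0,0,0.4,0,0,0,0],[0,0,0.1,0,0,0,0],[0,0,0,0,0,0,0]]}}

```text
time: 46.7
tool_pos: [0.5393, -0.3382, 0.086]
tool_rot: [3.141, -0.001, 0.046]
contact_force: [0.2, -0.8, -3.4]
opening: 0.0398
grip_force: 50.0
```

{"fn": "carry_out", "kwargs": {"deltas": [[0,0,0,0,0,0,0],[0,0,0,0,0,0,0],[0,0,0,0,0,0,0],[0,0,0,0,0,0,0],[0,0,0,0,0,0,0],[0,0,0,0,0,0,0],[0,0,0,0,0,0,0],[0,0,0,0,0,0,0]]}}

```text
time: 47.37
tool_pos: [0.539, -0.338, 0.0855]
tool_rot: [3.142, 0.0, 0.046]
contact_force: [-0.6, 0.5, -4.7]
opening: 0.0395
grip_force: 50.0
```

{"fn": "carry_out", "kwargs": {"deltas": [[0,0,0.1,0,0,0,0],[0,0,0,0,0,0,0],[0,0,0,0,0,0,0],[0,0,0,0,0,0,0.6],[0,0,0,0,0,0,0.6],[0,0,0,0,0,0,0.6],[0,0,0,0,0,0,0.6],[0,0,-1.5,0,0,0,0.6]]}}

```text
time: 48.03
tool_pos: [0.5377, -0.337, 0.0972]
tool_rot: [-3.138, 0.004, 0.046]
contact_force: [-1.3, -0.0, -0.2]
opening: 0.0548
grip_force: 0.0
```

{"fn": "carry_out", "kwargs": {"deltas": [[0,0,-2.5,0,0,0,0.6],[0,0,-3,0,0,0,0.65],[-1,-3,-2.5,0,0,0,0.65],[-1,-3,0,0,0,0,0.65],[-1,-3,0,0,0,0,0.65],[-1,-3,0,0,0,0,0.65],[-1,-3,0,0,0,0,0.65],[-1,-3,0,0,0,0,0.65]]}}

```text
time: 48.7
tool_pos: [0.4702, -0.1597, 0.18]
tool_rot: [3.141, -0.001, 0.046]
contact_force: [0.6, 1.0, -0.0]
opening: 0.0597
grip_force: 0.0
```

{"fn": "carry_out", "kwargs": {"deltas": [[-1,-3,0,0,0,0,0.65],[-1,-3,0,0,0,0,0.65],[0,-3,0,0,0,0,0.65],[0,-3,0,0,0,0,0.65],[0,0,0,0,0,0,0.65],[0,0,0,0,0,0,0.65],[0,0,0,0,0,0,0.65],[0,0,0,0,0,0,0.65]]}}

```text
time: 49.37
tool_pos: [0.4457, -0.0428, 0.1796]
tool_rot: [3.141, -0.001, 0.045]
contact_force: [-0.6, -0.3, -0.8]
opening: 0.0597
grip_force: 0.0
```

Run:
```python
from h import *
d=look('top');bars(d)
print('bat',*blobs(d,.075,.12,(.6,.75,-.12,0),8))
go(.443,-.0123,.16,-.173)
```

```text
low bench
mid bench
tall bench (array([516.2, -25.2]), np.float64(-0.166), array([59.5, 39.6]), 0.0609, 305)
low shelf (array([ 559.6, -258.2]), np.float64(0.048), array([160. ,  42.1]), 0.0908, 1015)
mid shelf (array([ 562.4, -337. ]), np.float64(0.061), array([159.9,  42.4]), 0.1057, 1050)
tall shelf
cleaner (array([725.1, 232.6]), np.float64(0.096), array([55.2, 54.3]), 0.0903, 488) (array([623., 300.]), np.float64(1.561), array([200.1,  45.2]), 0.0407, 1378)
ring (array([730.7, 139.7]), np.float64(0.795), array([82.9, 80.4]), 0.0252, 461)
case (array([ 753.9, -233.4]), np.float64(1.565), array([121.2,  72. ]), 0.0354, 1245)
bat (array([689.8, -63.1]), np.float64(0.076), array([22.5, 10.5]), 0.099, 52)
from [ 0.4456 -0.043   0.1796] 0.044 shift cm [-0.12 -3.08  1.96] turn 0.217 F [-0.8  0.4 -1. ] open 0.0594
```

{"fn": "carry_out", "kwargs": {"deltas": [[-0.04,-1,0,0,0,0,0.65],[-0.04,-1,0,0,0,0,0.65],[-0.04,-1.08,0,0,0,0,0.65],[0,0,2,0,0,0.11,0.65],[0,0,2,0,0,0.107,0.65],[0,0,2,0,0,0,0.65],[0,0,1,0,0,0,0.65],[0,0,0,0,0,0,0.65]]}}

```text
time: 50.08
tool_pos: [0.4411, -0.0101, 0.1076]
tool_rot: [-3.141, 0.005, -0.171]
contact_force: [-0.3, -0.6, -1.0]
opening: 0.0598
grip_force: 0.0
```

{"fn": "carry_out", "kwargs": {"deltas": [[0,0,0,0,0,0,0.65],[0,0,0,0,0,0,0.65],[0,0,0,0,0,0,0.65],[0,0,0,0,0,0,0.65],[0,0,0,0,0,0,0.65],[0,0,0,0,0,0,0.65],[0,0,0,0,0,0,0.65],[0,0,0,0,0,0,0.65]]}}

```text
time: 50.75
tool_pos: [0.4428, -0.0113, 0.1096]
tool_rot: [3.141, -0.0, -0.171]
contact_force: [0.8, -0.6, 0.0]
opening: 0.0598
grip_force: 0.0
```

Run:
```python
from h import *
go(.4431,-.0123,.028,-.173)
print(*blobs(look('top'),.054,.065,(.3,.62,-.2,.16),50))
```

```text
from [ 0.4428 -0.0113  0.1096] -0.171 shift cm [0.05 0.09 8.16] turn 0.002 F [ 0.8 -0.6  0. ] open 0.0598
(array([511.2, -24.2]), np.float64(-0.17), array([69.5, 39.9]), 0.0609, 407)
```

{"fn": "carry_out", "kwargs": {"deltas": [[0.05,0.09,2,0,0,0,0.65],[0,0,2,0,0,0,0.65],[0,0,2,0,0,0,0.65],[0,0,1.4,0,0,0,0.65],[0,0,0.75,0,0,0,0.65],[0,0,0,0,0,0,0.65],[0,0,0,0,0,0,0.65],[0,0,0,0,0,0,0]]}}

```text
time: 51.47
tool_pos: [0.4437, -0.0123, 0.0287]
tool_rot: [3.141, -0.001, -0.171]
contact_force: [0.3, 0.2, -0.0]
opening: 0.0564
grip_force: 0.0
```

{"fn": "carry_out", "kwargs": {"deltas": [[0,0,0,0,0,0,0],[0,0,0,0,0,0,0],[0,0,0,0,0,0,0],[0,0,0,0,0,0,0],[0,0,0,0,0,0,0],[0,0,-2,0,0,0,0],[0,0,-3,0,0,0,0],[0,0,-3,0,0,0,0]]}}

```text
time: 52.13
tool_pos: [0.4415, -0.0119, 0.1079]
tool_rot: [3.142, 0.004, -0.171]
contact_force: [0.8, 0.9, -4.3]
opening: 0.0395
grip_force: 50.0
```

{"fn": "carry_out", "kwargs": {"deltas": [[0,0,-3,0,0,0,0],[0,0,-2,0,0,0,0],[0,0,0,0,0,0,0],[0,0,0,0,0,0,0],[0,0,0,0,0,0,0],[0,0,0,0,0,0,0],[0,0,0,0,0,0,0],[0,0,0,0,0,0,0]]}}

```text
time: 52.8
tool_pos: [0.4425, -0.0121, 0.1568]
tool_rot: [3.142, 0.003, -0.171]
contact_force: [-0.2, 0.8, -5.3]
opening: 0.0398
grip_force: 50.0
```

Run:
```python
from h import *
go(.55,.13,.155,1.553)
```

```text
from [ 0.4425 -0.0121  0.1568] -0.171 shift cm [  8.17 -15.83   0.18] turn -1.724 F [-0.2  0.8 -5.3] open 0.0398
```

{"fn": "carry_out", "kwargs": {"deltas": [[1.02,-1.98,0,0,0,0,0],[1.02,-1.98,0,0,0,0,0],[1.02,-1.98,0,0,0,0,0],[1.02,-1.98,0,0,0,0,0],[1.02,-1.98,0,0,0,0,0],[1.02,-1.98,0,0,0,0,0],[1.02,-1.98,0,0,0,0,0],[1.02,-1.98,0,0,0,0,0]]}}

```text
time: 53.47
tool_pos: [0.5507, 0.1309, 0.1569]
tool_rot: [3.141, 0.002, -0.171]
contact_force: [0.7, -0.1, -5.8]
opening: 0.0398
grip_force: 50.0
```

{"fn": "carry_out", "kwargs": {"deltas": [[0,0,0,0,0,-0.114,0],[0,0,0,0,0,-0.115,0],[0,0,0,0,0,-0.115,0],[0,0,0,0,0,-0.115,0],[0,0,0,0,0,-0.115,0],[0,0,0,0,0,-0.115,0],[0,0,0,0,0,-0.115,0],[0,0,0,0,0,-0.115,0]]}}

```text
time: 54.13
tool_pos: [0.5501, 0.1299, 0.1569]
tool_rot: [-3.141, 0.002, 0.754]
contact_force: [0.6, 0.5, -5.2]
opening: 0.0397
grip_force: 50.0
```

{"fn": "carry_out", "kwargs": {"deltas": [[0,0,0,0,0,-0.115,0],[0,0,0,0,0,-0.115,0],[0,0,0,0,0,-0.115,0],[0,0,0,0,0,-0.115,0],[0,0,0,0,0,-0.115,0],[0,0,0,0,0,-0.115,0],[0,0,0,0,0,-0.115,0],[2.5,0,0,0,0,0,0]]}}

```text
time: 54.8
tool_pos: [0.5509, 0.1518, 0.1569]
tool_rot: [-3.14, 0.003, 1.557]
contact_force: [0.6, -0.2, -4.6]
opening: 0.0398
grip_force: 50.0
```

{"fn": "carry_out", "kwargs": {"deltas": [[2.5,0,1,0,0,0,0],[2,0,1.5,0,0,0,0],[0,0,0,0,0,0,0],[0,0,0,0,0,0,0],[0,0,0,0,0,0,0],[0,0,0,0,0,0,0],[0,0,0,0,0,0,0],[0,0,0,0,0,0,0]]}}

```text
time: 55.47
tool_pos: [0.5521, 0.1993, 0.1334]
tool_rot: [3.141, -0.0, 1.552]
contact_force: [-0.2, 0.0, -4.3]
opening: 0.0398
grip_force: 50.0
```

Run:
```python
from h import *
go(.5537,.20,.074,1.553)
go(.555,.2725,.074,None,True)
```

```text
from [0.5521 0.1993 0.1334] 1.552 shift cm [0.07 0.16 5.94] turn -0.001 F [-0.2  0.  -4.3] open 0.0398
from [0.5537 0.2    0.074 ] 1.553 shift cm [ 7.25  0.   -0.  ] turn 0 F [-0.2  0.  -4.3] open 0.0398
```

{"fn": "carry_out", "kwargs": {"deltas": [[0.1,0.15,2,0,0,0,0],[0,0,2,0,0,0,0],[0,0,1.3,0,0,0,0],[0,0,0.6,0,0,0,0],[0,0,0,0,0,0,0],[0,0,0,0,0,0,0],[1.5,0,0,0,0,0,0],[1.5,0,0,0,0,0,0]]}}

```text
time: 56.13
tool_pos: [0.5547, 0.2315, 0.0754]
tool_rot: [3.139, -0.001, 1.551]
contact_force: [0.2, 0.7, -4.1]
opening: 0.0398
grip_force: 50.0
```

{"fn": "carry_out", "kwargs": {"deltas": [[1.2,0,0,0,0,0,0],[1.2,0,0,0,0,0,0],[1.2,0,0,0,0,0,0],[0.65,0,0,0,0,0,0],[0,0,0,0,0,0,0],[0,0,0.2,0,0,0,0],[0,0,0.2,0,0,0,0],[0,0,0.1,0,0,0,0]]}}

```text
time: 56.8
tool_pos: [0.5544, 0.2727, 0.0687]
tool_rot: [-3.141, 0.0, 1.552]
contact_force: [-4.4, -1.0, 3.1]
opening: 0.0395
grip_force: 50.0
```

{"fn": "carry_out", "kwargs": {"deltas": [[0,0,0,0,0,0,0],[0,0,0,0,0,0,0],[0,0,0,0,0,0,0],[0,0,0,0,0,0,0],[0,0,0,0,0,0,0],[0,0,0,0,0,0,0],[0,0,0,0,0,0,0],[0,0,0,0,0,0,0]]}}

```text
time: 57.47
tool_pos: [0.5545, 0.2734, 0.069]
tool_rot: [-3.142, 0.0, 1.553]
contact_force: [0.2, -0.9, -4.1]
opening: 0.0399
grip_force: 50.0
```

Run:
```python
from h import *
go(.555,.272,.0685,1.553)
d=look('top');print(*blobs(d,.09,.11,(.45,.7,.1,.5),20))
```

```text
from [0.5545 0.2734 0.069 ] 1.553 shift cm [-0.14  0.05  0.05] turn -0.0 F [ 0.2 -0.9 -4.1] open 0.0399
(array([554.6, 232.3]), np.float64(0.005), array([39.3, 36. ]), 0.1011, 256)
```

{"fn": "carry_out", "kwargs": {"deltas": [[0,0,0.05,0,0,0,0],[0,0,0,0,0,0,0],[0,0,0,0,0,0,0.65],[0,0,0,0,0,0,0.65],[0,0,0,0,0,0,0.65],[0,0,0,0,0,0,0.65],[0,0,-2,0,0,0,0.65],[0,0,-2,0,0,0,0.65]]}}

```text
time: 58.18
tool_pos: [0.5538, 0.2732, 0.1079]
tool_rot: [-3.139, 0.001, 1.553]
contact_force: [-0.1, 0.8, 0.3]
opening: 0.0598
grip_force: 0.0
```

{"fn": "carry_out", "kwargs": {"deltas": [[0,0,-2,0,0,0,0.65],[-1,0,-3,0,0,0,0.65],[-1,0,-3,0,0,0,0],[-1,0,-3,0,0,0,0],[-1,0,-3,0,0,0,0],[0,0,-3,0,0,0,0],[0,0,-1.5,0,0,0,0],[0,0,0,0,0,0,0]]}}

```text
time: 58.85
tool_pos: [0.5553, 0.2337, 0.2983]
tool_rot: [3.133, -0.002, 1.552]
contact_force: [-0.1, -0.0, 0.7]
opening: 0.0242
grip_force: 0.0
```

{"fn": "carry_out", "kwargs": {"deltas": [[2.6,-0.1,0,0,0,0,0],[2.6,0,0,0,0,0,0],[2.6,0,0,0,0,0,0],[2.6,0,0,0,0,0,0],[2.4,0,0,0,0,0,0],[0,0,0,0,0,0,0],[0,0,0.8,0,0,0,0],[0,0,0.8,0,0,0,0]]}}

```text
time: 59.52
tool_pos: [0.555, 0.361, 0.2761]
tool_rot: [-3.141, 0.001, 1.553]
contact_force: [0.5, -0.3, -1.0]
opening: 0.0003
grip_force: 0.0
```

{"fn": "carry_out", "kwargs": {"deltas": [[0,0,0,0,0,0,0],[0,0,0,0,0,0,0],[0,0,0,0,0,0,0],[0,0,0,0,0,0,0],[0,0,0,0,0,0,0],[0,0,0,0,0,0,0],[0,0,0,0,0,0,0],[0,0,0,0,0,0,0]]}}

```text
time: 60.18
tool_pos: [0.5552, 0.3614, 0.2776]
tool_rot: [3.141, 0.0, 1.553]
contact_force: [0.5, -0.3, -0.0]
opening: 0.0005
grip_force: 0.0
```

Run:
```python
from h import *
go(.5565,.361,.2303,1.553)
```

```text
from [0.5552 0.3614 0.2776] 1.553 shift cm [-0.04  0.14  4.73] turn -0.0 F [ 0.5 -0.3 -0. ] open 0.0005
```

{"fn": "carry_out", "kwargs": {"deltas": [[-0.04,0.1,0.8,0,0,0,0],[0,0,0.8,0,0,0,0],[0,0,0.8,0,0,0,0],[0,0,0.8,0,0,0,0],[0,0,0.7,0,0,0,0],[0,0,0.4,0,0,0,0],[0,0,0.2,0,0,0,0],[0,0,0,0,0,0,0]]}}

```text
time: 60.85
tool_pos: [0.5561, 0.3609, 0.2321]
tool_rot: [-3.141, 0.0, 1.553]
contact_force: [0.6, -0.4, 1.8]
opening: 0.0006
grip_force: 1.2
```

{"fn": "carry_out", "kwargs": {"deltas": [[0,0,0.05,0,0,0,0],[0,0,0.05,0,0,0,0],[0,0,0.05,0,0,0,0],[0,0,0.05,0,0,0,0],[0,0,0,0,0,0,0],[0,0,0,0,0,0,0],[0,0,0,0,0,0,0],[0,0,0,0,0,0,0]]}}

```text
time: 61.52
tool_pos: [0.556, 0.361, 0.2305]
tool_rot: [-3.141, 0.0, 1.553]
contact_force: [-1.4, -1.1, 2.1]
opening: 0.0005
grip_force: 1.2
```

{"fn": "carry_out", "kwargs": {"deltas": [[0,0,0.05,0,0,0,0],[0,0,0.05,0,0,0,0],[0,0,0,0,0,0,0],[0,0,0,0,0,0,0],[0,0,0,0,0,0,0],[0,0,0,0,0,0,0],[0,0,0,0,0,0,0],[0,0,0,0,0,0,0]]}}

```text
time: 62.18
tool_pos: [0.5561, 0.361, 0.2303]
tool_rot: [3.141, -0.0, 1.553]
contact_force: [-3.2, -1.6, 6.8]
opening: 0.0009
grip_force: 3.1
```

{"fn": "carry_out", "kwargs": {"deltas": [[0,0,0.05,0,0,0,0],[0,0,0.05,0,0,0,0],[0,0,0,0,0,0,0],[0,0,0,0,0,0,0],[0,0,0,0,0,0,0],[0,0,0,0,0,0,0],[0,0,0,0,0,0,0],[0,0,0,0,0,0,0]]}}

```text
time: 62.85
tool_pos: [0.5561, 0.361, 0.2302]
tool_rot: [3.14, -0.001, 1.553]
contact_force: [-2.8, -2.3, 9.7]
opening: 0.0004
grip_force: 5.0
```

{"fn": "carry_out", "kwargs": {"deltas": [[0,0,0,0,0,0,0],[0,0,0,0,0,0,0],[0,0,0,0,0,0,0],[0,0,0,0,0,0,0],[0,0,0,0,0,0,0],[0,0,0,0,0,0,0],[0,0,0,0,0,0,0],[0,0,0,0,0,0,0]]}}

```text
time: 63.52
tool_pos: [0.5561, 0.361, 0.2302]
tool_rot: [3.14, -0.001, 1.553]
contact_force: [-3.7, -2.1, 10.0]
opening: 0.0005
grip_force: 5.0
```

{"fn": "carry_out", "kwargs": {"deltas": [[0,0,-0.5,0,0,0,0],[0,0,-1.5,0,0,0,0],[0,0,-2,0,0,0,0],[0,0,-2,0,0,0,0],[-2,0,0,0,0,0,0],[-3,0,0,0,0,0,0],[-3,0,0,0,0,0,0],[-3,0,0,0,0,0,0.65]]}}

```text
time: 64.18
tool_pos: [0.5539, 0.2503, 0.288]
tool_rot: [-3.141, -0.0, 1.554]
contact_force: [2.0, -0.1, 0.0]
opening: 0.0032
grip_force: 0.0
```

{"fn": "carry_out", "kwargs": {"deltas": [[-1.8,0,2,0,0,0,0.65],[0,0,3,0,0,0,0.65],[0,0,3,0,0,0,0.65],[0,0,3,0,0,0,0.65],[0,0,2.5,0,0,0,0.65],[0,0,1.5,0,0,0,0.65],[0,0,0.5,0,0,0,0.65],[0,0,0,0,0,0,0.65]]}}

```text
time: 64.85
tool_pos: [0.5532, 0.2329, 0.1319]
tool_rot: [-3.139, 0.001, 1.553]
contact_force: [0.5, -1.3, 0.4]
opening: 0.0556
grip_force: 0.0
```

{"fn": "carry_out", "kwargs": {"deltas": [[1,0,0,0,0,0,0.65],[2,0,0,0,0,0,0.65],[0.9,0,0,0,0,0,0.65],[0,0,0,0,0,0,0.65],[0,0,0,0,0,0,0.65],[0,0,0,0,0,0,0.65],[0,0,0,0,0,0,0.65],[0,0,0,0,0,0,0.65]]}}

```text
time: 65.52
tool_pos: [0.5546, 0.2714, 0.1337]
tool_rot: [3.141, 0.0, 1.552]
contact_force: [-0.7, 0.2, -0.3]
opening: 0.0595
grip_force: 0.0
```

Run:
```python
from h import *
go(.555,.2725,.0685,1.553)
d=look('top');print(*blobs(d,.09,.11,(.45,.7,.1,.5),20));bars(d)
```

```text
from [0.5546 0.2714 0.1337] 1.552 shift cm [0.11 0.03 6.52] turn -0.001 F [-0.7  0.2 -0.3] open 0.0595
(array([571.6, 252. ]), np.float64(-0.059), array([40.5, 20.5]), 0.1, 142)
low bench
mid bench
tall bench
low shelf (array([ 559.7, -257.9]), np.float64(0.046), array([160.1,  41.9]), 0.0907, 1012)
mid shelf (array([ 562.3, -336.9]), np.float64(0.052), array([159.5,  41.9]), 0.1056, 1057)
tall shelf
cleaner (array([725. , 232.3]), np.float64(0.052), array([54.7, 54.2]), 0.0901, 490) (array([622.3, 236.7]), np.float64(1.564), array([73.4, 44.4]), 0.0404, 479)
ring (array([730.3, 139.4]), np.float64(0.794), array([81.7, 80.3]), 0.0255, 464)
case (array([ 753.6, -233.2]), np.float64(1.558), array([120.6,  71.6]), 0.0354, 1240)
```

{"fn": "carry_out", "kwargs": {"deltas": [[-3,0,-1,0,0,0,0.65],[-3,0,-1,0,0,0,0.65],[-3,0,0,0,0,0,0.65],[-3,0,0,0,0,0,0.65],[0,0,0,0,0,0,0.65],[0,0,0,0,0,0,0.65],[0,0,0,0,0,0,0.65],[0,0,0,0,0,0,0.65]]}}

```text
time: 66.23
tool_pos: [0.5524, 0.1529, 0.1535]
tool_rot: [3.141, -0.0, 1.553]
contact_force: [0.0, 0.6, -0.9]
opening: 0.0597
grip_force: 0.0
```

Run:
```python
from h import *
d=look('top','t5.png');print(*blobs(d,.09,.11,(.45,.7,.1,.5),20))
s=look('scene')
print(*blobs(s,.094,.106,(.5,.65,.2,.45),20))
cv2.imwrite('pics/c5.png',cv2.hconcat([cv2.resize(d['image'][190:290,90:250],None,fx=2.5,fy=2.5),cv2.resize(s['image'][90:190,330:470],(350,250))]))
go(.572,.275,.0685,1.512)
```

```text
(array([573.1, 362.4]), np.float64(-1.565), array([82. , 39.6]), 0.1009, 414)
(array([558.6, 430.6]), np.float64(0.539), array([23.1, 12.7]), 0.1004, 20) (array([570. , 324.8]), np.float64(1.548), array([166. ,  44.3]), 0.0991, 435)
from [0.5522 0.1531 0.1533] 1.554 shift cm [12.22  1.77  8.48] turn 0.042 F [0.5 0.1 0.1] open 0.0595
```

View pics/c5.png

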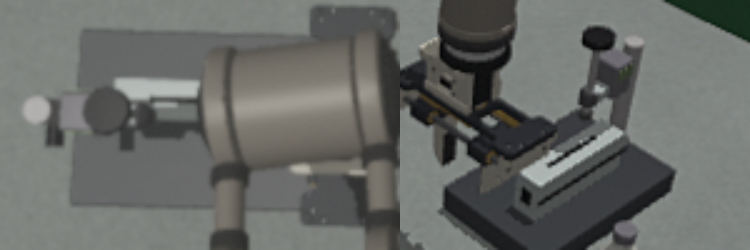

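{"fn": "carry_out", "kwargs": {"deltas": [[2,0.3,0.5,0,0,0,0.65],[2,0.3,0.5,0,0,0,0.65],[2,0.3,0.5,0,0,0,0.65],[2,0.3,0.5,0,0,0,0.65],[2,0.3,0,0,0,0,0.65],[2.2,0.27,0,0,0,0,0.65],[0,0,0,0,0,0,0.65],[0,0,0,0,0,0,0.65]]}}

```text
time: 67.0
tool_pos: [0.5717, 0.2753, 0.133]
tool_rot: [-3.141, 0.0, 1.556]
contact_force: [-0.2, 0.3, 0.4]
opening: 0.0596
grip_force: 0.0
```

{"fn": "carry_out", "kwargs": {"deltas": [[0,0,0,0,0,0,0.65],[0,0,0,0,0,0,0.65],[0,0,2,0,0,0,0.65],[0,0,2,0,0,0,0.65],[0,0,1.5,0,0,0,0.65],[0,0,0.5,0,0,0,0.65],[0,0,0,0,0,0,0.65],[0,0,0,0,0,0,0.65]]}}

```text
time: 67.67
tool_pos: [0.5727, 0.2733, 0.0741]
tool_rot: [3.141, -0.0, 1.552]
contact_force: [0.1, -0.0, -0.0]
opening: 0.0596
grip_force: 0.0
```

{"fn": "carry_out", "kwargs": {"deltas": [[0,0,0,0,0,0,0],[0,0,0,0,0,0,0],[0,0,0,0,0,0,0],[0,0,0,0,0,0,0],[0,0,0,0,0,0,0],[0,0,0,0,0,0,0],[-1,0,0,0,0,0,0],[-1.2,0,0,0,0,0,0]]}}

```text
time: 68.33
tool_pos: [0.5724, 0.2534, 0.0743]
tool_rot: [3.139, -0.003, 1.554]
contact_force: [-1.2, 14.3, 14.3]
opening: 0.0399
grip_force: 49.9
```

{"fn": "carry_out", "kwargs": {"deltas": [[-1.2,0,0,0,0,0,0],[-1.2,0,0,0,0,0,0],[-1.2,0,0,0,0,0,0],[0,0,0,0,0,0,0],[0,0,0,0,0,0,0],[0,0,0,0,0,0,0.65],[0,0,0,0,0,0,0.65],[0,0,0,0,0,0,0.65]]}}

```text
time: 69.0
tool_pos: [0.571, 0.2154, 0.0731]
tool_rot: [-3.141, 0.0, 1.553]
contact_force: [-0.3, 0.5, -0.5]
opening: 0.0556
grip_force: 0.0
```

Run:
```python
from h import *
d=look('top');print(*blobs(d,.09,.11,(.45,.7,.1,.5),20))
print(*blobs(look('scene'),.094,.106,(.5,.65,.12,.45),20))
go(.572,.24,.0685,1.553)
```

```text
(array([572.5, 186.2]), np.float64(-0.01), array([39.6,  6.6]), 0.0984, 47)
(array([558.8, 431.2]), np.float64(0.61), array([23.1, 13.2]), 0.0991, 21) (array([570.9, 329.7]), np.float64(-0.069), array([40.2, 32. ]), 0.0992, 70) (array([534.8, 210.7]), np.float64(0.687), array([21.9, 11.8]), 0.1003, 23) (array([570.2, 203. ]), np.float64(-0.06), array([42.5, 40. ]), 0.0986, 111)
from [0.571  0.2157 0.0731] 1.553 shift cm [2.43 0.06 0.46] turn -0.0 F [ 0.3 -0.2 -1.2] open 0.0592
```

{"fn": "carry_out", "kwargs": {"deltas": [[1.2,0.06,0,0,0,0,0.65],[1.2,0,0.2,0,0,0,0.65],[0,0,0.25,0,0,0,0.65],[0,0,0,0,0,0,0.65],[0,0,0,0,0,0,0.65],[0,0,0,0,0,0,0],[0,0,0,0,0,0,0],[0,0,0,0,0,0,0]]}}

```text
time: 69.77
tool_pos: [0.5723, 0.2394, 0.0691]
tool_rot: [3.141, 0.0, 1.552]
contact_force: [-0.1, 0.1, -1.3]
opening: 0.0445
grip_force: 0.0
```

{"fn": "carry_out", "kwargs": {"deltas": [[0,0,0,0,0,0,0],[0,0,0,0,0,0,0],[0,0,-0.6,0,0,0,0],[-2,0,0,0,0,0,0],[-3,0,0,0,0,0,0],[-3,0,-2,0,0,0,0],[-2.5,0,-2.5,0,0,0,0],[-2.5,0,-2.5,0,0,0,0]]}}

```text
time: 70.43
tool_pos: [0.5687, 0.1083, 0.1448]
tool_rot: [-3.138, 0.0, 1.553]
contact_force: [1.1, 0.4, -4.6]
opening: 0.0398
grip_force: 49.9
```

{"fn": "carry_out", "kwargs": {"deltas": [[0,0,-2.5,0,0,0.1,0],[0,0,-0.5,0,0,0.12,0],[0,0,0,0,0,0.12,0],[0,0,0,0,0,0.12,0],[0,0,0,0,0,0.12,0],[0,0,0,0,0,0.12,0],[0,0,0,0,0,0.12,0],[0,0,0,0,0,0.12,0]]}}

```text
time: 71.1
tool_pos: [0.5693, 0.1096, 0.1746]
tool_rot: [-3.141, 0.002, 0.607]
contact_force: [0.2, -0.3, -4.5]
opening: 0.0395
grip_force: 49.9
```

{"fn": "carry_out", "kwargs": {"deltas": [[0,0,0,0,0,0.12,0],[0,0,0,0,0,0.12,0],[0,0,0,0,0,0.12,0],[0,0,0,0,0,0.12,0],[0,0,0,0,0,0.088,0],[0,0,0,0,0,0,0],[0,0,0,0,0,0,0],[0,0,0,0,0,0,0]]}}

```text
time: 71.77
tool_pos: [0.5696, 0.1097, 0.1748]
tool_rot: [3.142, 0.001, 0.047]
contact_force: [-1.0, -0.2, -4.0]
opening: 0.04
grip_force: 49.9
```

Run:
```python
from h import *
d=look('top');print(*blobs(d,.17,.23,(.5,.75,.02,.25),20));bars(d)
go(.5416,-.418,.17,.045)
```

```text
(array([661.9, 113.2]), np.float64(-1.558), array([39. , 26.1]), 0.2062, 218) (array([525.9, 108.9]), np.float64(-1.563), array([31.8, 20.2]), 0.2066, 140)
low bench
mid bench
tall bench
low shelf (array([ 559.6, -258.2]), np.float64(0.048), array([159.7,  41.6]), 0.0906, 1015)
mid shelf (array([ 562.4, -337. ]), np.float64(0.047), array([159.4,  41.9]), 0.1058, 1053)
tall shelf
cleaner (array([724.5, 232.3]), np.float64(0.066), array([54. , 53.9]), 0.0903, 488) (array([623.3, 336.5]), np.float64(1.557), array([126.4,  45.6]), 0.0405, 830)
ring (array([721.9, 138.5]), np.float64(0.057), array([102.1,  82. ]), 0.0254, 388)
case (array([ 753.6, -233.4]), np.float64(1.563), array([121. ,  71.2]), 0.0356, 1238)
from [0.5697 0.1097 0.1749] 0.047 shift cm [-5.29 52.58  0.49] turn 0.002 F [ 0.   0.4 -4. ] open 0.0398
```

{"fn": "carry_out", "kwargs": {"deltas": [[-0.3,2,0,0,0,0,0],[-0.3,3,0,0,0,0,0],[-0.3,3.2,0,0,0,0,0],[-0.3,3.2,0,0,0,0,0],[-0.3,3.2,0,0,0,0,0],[-0.3,3.2,0,0,0,0,0],[-0.3,3.2,0,0,0,0,0],[-0.3,3.2,0,0,0,0,0]]}}

```text
time: 72.48
tool_pos: [0.5564, -0.1346, 0.1751]
tool_rot: [3.141, -0.0, 0.047]
contact_force: [-0.1, -0.2, -4.4]
opening: 0.0401
grip_force: 49.9
```

{"fn": "carry_out", "kwargs": {"deltas": [[-0.3,3.2,0,0,0,0,0],[-0.3,3.2,0,0,0,0,0],[-0.3,3.2,0,0,0,0,0],[-0.3,3.2,0,0,0,0,0],[-0.3,3.2,0,0,0,0,0],[-0.3,3.2,0,0,0,0,0],[-0.3,3.2,0,0,0,0,0],[-0.3,3.2,0,0,0,0,0]]}}

```text
time: 73.15
tool_pos: [0.5438, -0.3915, 0.1749]
tool_rot: [-3.141, 0.0, 0.046]
contact_force: [0.6, -0.2, -4.1]
opening: 0.0397
grip_force: 49.9
```

{"fn": "carry_out", "kwargs": {"deltas": [[-0.3,2,0,0,0,0,0],[-0.3,0.8,0,0,0,0,0],[0,0,0,0,0,0,0],[0,0,0,0,0,0,0],[0,0,0,0,0,0,0],[0,0,0,0,0,0,0],[0,0,0,0,0,0,0],[0,0,0,0,0,0,0]]}}

```text
time: 73.82
tool_pos: [0.5399, -0.4172, 0.1754]
tool_rot: [3.141, -0.0, 0.046]
contact_force: [-0.1, -0.1, -5.2]
opening: 0.0401
grip_force: 49.9
```

Run:
```python
from h import *
d=look('top')
print(*blobs(d,.17,.23,(.56,.75,-.52,-.33),15))
go(.540,-.418,.0895,.045)
```

```text
(array([ 612.4, -413.3]), np.float64(0.041), array([66.1, 42.3]), 0.2061, 613)
from [ 0.5399 -0.4174  0.1753] 0.046 shift cm [0.01 0.06 8.58] turn 0.001 F [ 0.5 -0.7 -5. ] open 0.0397
```

{"fn": "carry_out", "kwargs": {"deltas": [[0,0.1,2,0,0,0,0],[0,0,2,0,0,0,0],[0,0,2,0,0,0,0],[0,0,1.2,0,0,0,0],[0,0,0.7,0,0,0,0],[0,0,0.4,0,0,0,0],[0,0,0.15,0,0,0,0],[0,0,0,0,0,0,0]]}}

```text
time: 74.53
tool_pos: [0.5399, -0.4195, 0.0912]
tool_rot: [3.141, -0.001, 0.045]
contact_force: [0.4, 0.3, -4.6]
opening: 0.0397
grip_force: 49.9
```

{"fn": "carry_out", "kwargs": {"deltas": [[0,0,0,0,0,0,0],[0,0,0,0,0,0,0],[0,0,0,0,0,0,0],[0,0,0,0,0,0,0],[0,0,0,0,0,0,0],[0,0,0,0,0,0,0],[0,0,0,0,0,0,0],[0,0,0,0,0,0,0]]}}

```text
time: 75.2
tool_pos: [0.5396, -0.4192, 0.0905]
tool_rot: [3.141, -0.0, 0.045]
contact_force: [0.7, -0.0, -5.0]
opening: 0.04
grip_force: 49.9
```

{"fn": "carry_out", "kwargs": {"deltas": [[0,0,0.1,0,0,0,0],[0,0,0,0,0,0,0],[0,0,0,0,0,0,0],[0,0,0,0,0,0,0.6],[0,0,0,0,0,0,0.6],[0,0,0,0,0,0,0.6],[0,0,0,0,0,0,0.6],[0,0,-1.5,0,0,0,0.6]]}}

```text
time: 75.87
tool_pos: [0.5384, -0.4181, 0.102]
tool_rot: [-3.138, 0.003, 0.045]
contact_force: [0.5, 0.3, -0.5]
opening: 0.0551
grip_force: 0.0
```

{"fn": "carry_out", "kwargs": {"deltas": [[0,0,-2.5,0,0,0,0.6],[0,0,-3,0,0,0,0.6],[0,0,-3,0,0,0,0.6],[0,-3,0,0,0,0,0],[0,-3,0,0,0,0,0],[0,-3,0,0,0,0,0],[0,-3,0,0,0,0,0],[0,-3,0,0,0,0,0]]}}

```text
time: 76.53
tool_pos: [0.5327, -0.2681, 0.1901]
tool_rot: [3.141, -0.001, 0.045]
contact_force: [0.6, 0.2, -0.9]
opening: 0.0263
grip_force: 0.0
```

{"fn": "carry_out", "kwargs": {"deltas": [[0,-3,0,0,0,0,0],[0,-3,0,0,0,0,0],[0,-3,0,0,0,0,0],[0,-3,0,0,0,0,0],[0,0,0,0,0,0,0],[0,0,0,0,0,0,0],[0,0,0,0,0,0,0],[0,0,0,0,0,0,0]]}}

```text
time: 77.2
tool_pos: [0.5277, -0.1505, 0.1897]
tool_rot: [3.141, -0.001, 0.044]
contact_force: [0.0, 0.9, 0.2]
opening: 0.0002
grip_force: 0.0
```

Run:
```python
from h import *
d=look('top','t6.png');bars(d)
print('bat',*blobs(d,.075,.12,(.6,.75,-.12,0),8))
go(.743,-.053,.19,.19)
```

```text
low bench
mid bench
tall bench
low shelf (array([ 610.1, -255.8]), np.float64(0.064), array([58.8, 41. ]), 0.091, 317)
mid shelf (array([ 562.5, -337.2]), np.float64(0.044), array([159.2,  41.4]), 0.1059, 1014)
tall shelf (array([ 565., -418.]), np.float64(0.04), array([160.2,  42.7]), 0.1206, 1075)
cleaner (array([725. , 232.3]), np.float64(0.114), array([54.8, 53.6]), 0.0898, 489) (array([622.7, 299.8]), np.float64(1.558), array([200.5,  45.4]), 0.0406, 1375)
ring (array([730. , 139.6]), np.float64(0.683), array([82. , 81.8]), 0.025, 463)
case (array([ 753.8, -233.7]), np.float64(1.555), array([121.3,  72.3]), 0.0354, 1237)
bat (array([689.3, -63.2]), np.float64(0.077), array([24.4, 10.4]), 0.0972, 53)
from [ 0.5276 -0.1506  0.1895] 0.043 shift cm [21.95 -8.82 -0.05] turn -0.147 F [ 0.1 -0.3 -0.3] open 0.0001
```

View pics/t6.png

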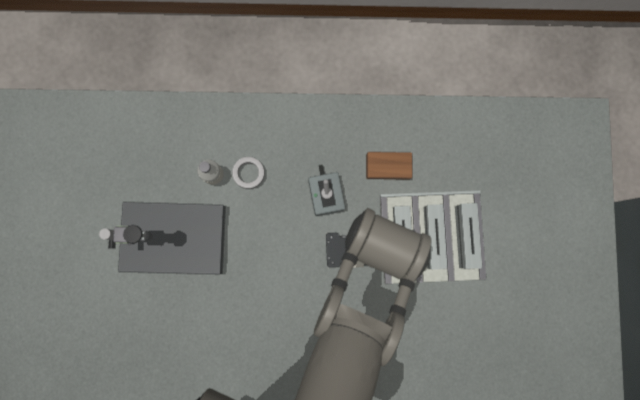

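{"fn": "carry_out", "kwargs": {"deltas": [[2.74,-1.1,0,0,0,0,0],[2.74,-1.1,0,0,0,0,0],[2.74,-1.1,0,0,0,0,0],[2.74,-1.1,0,0,0,0,0],[2.74,-1.1,0,0,0,0,0],[2.74,-1.1,0,0,0,0,0],[2.74,-1.1,0,0,0,0,0],[2.74,-1.1,0,0,0,0,0]]}}

```text
time: 77.92
tool_pos: [0.7436, -0.0524, 0.1891]
tool_rot: [3.141, 0.0, 0.043]
contact_force: [1.2, -0.6, 0.6]
opening: 0.0005
grip_force: 0.0
```

{"fn": "carry_out", "kwargs": {"deltas": [[0,0,0,0,0,-0.07,0],[0,0,0,0,0,-0.077,0],[0,0,0,0,0,0,0],[0,0,0,0,0,0,0],[0,0,0,0,0,0,0],[0,0,0,0,0,0,0],[0,0,0,0,0,0,0],[0,0,0,0,0,0,0]]}}

```text
time: 78.58
tool_pos: [0.7424, -0.052, 0.1898]
tool_rot: [3.141, -0.0, 0.191]
contact_force: [0.4, -0.2, 0.4]
opening: 0.0001
grip_force: 0.0
```

Run:
```python
from h import *
go(.743,-.053,.093,.19)
```

```text
from [ 0.7424 -0.052   0.1898] 0.191 shift cm [0.04 0.11 9.68] turn 0.001 F [ 0.4 -0.2  0.4] open 0.0001
```

{"fn": "carry_out", "kwargs": {"deltas": [[0,0.1,2.5,0,0,0,0],[0,0,3,0,0,0,0],[0,0,2.5,0,0,0,0],[0,0,1.7,0,0,0,0],[0,0,0,0,0,0,0],[0,0,0,0,0,0,0],[-1.2,0,0,0,0,0,0],[-1.2,0,0,0,0,0,0]]}}

```text
time: 79.25
tool_pos: [0.7203, -0.0574, 0.0949]
tool_rot: [3.14, -0.004, 0.192]
contact_force: [-0.5, 0.5, 1.1]
opening: 0.0005
grip_force: 0.0
```

{"fn": "carry_out", "kwargs": {"deltas": [[-0.8,0,0,0,0,0,0],[-0.8,0,0,0,0,0,0],[-0.8,0,0,0,0,0,0],[-0.8,0,0,0,0,0,0],[-0.8,0,0,0,0,0,0],[-0.5,0,0,0,0,0,0],[0,0,0,0,0,0,0],[0,0,0,0,0,0,0]]}}

```text
time: 79.92
tool_pos: [0.6758, -0.0661, 0.0941]
tool_rot: [3.141, -0.002, 0.191]
contact_force: [0.3, -0.0, -0.9]
opening: 0.0002
grip_force: 0.0
```

{"fn": "carry_out", "kwargs": {"deltas": [[2,0,0,0,0,0,0],[2,0,-1,0,0,0,0],[2,0,-2,0,0,0,0],[0,0,-3,0,0,0,0],[0,0,-3,0,0,0,0],[0,0,-3,0,0,0,0],[0,0,0,0,0,0,0],[0,0,0,0,0,0,0]]}}

```text
time: 80.58
tool_pos: [0.7353, -0.0544, 0.2156]
tool_rot: [3.139, -0.006, 0.192]
contact_force: [0.8, 0.3, 0.7]
opening: 0.0005
grip_force: 0.0
```

Run:
```python
from h import *
d=look('top');bars(d)
print('bat top',*blobs(d,.075,.12,(.6,.75,-.12,0),8),'cap',*blobs(d,.225,.27,(.5,.6,.33,.39),8))
s=look('scene');print('bat scene',*blobs(s,.08,.12,(.6,.74,-.12,0),5))
cv2.imwrite('pics/s7.png',cv2.resize(s['image'][160:340,140:380],None,fx=3,fy=3))
print(robot.observe()['tool_pos'],robot.observe()['time'])
```

```text
low bench
mid bench
tall bench
low shelf (array([ 559.6, -258.7]), np.float64(0.046), array([159.9,  41.2]), 0.0907, 1027)
mid shelf (array([ 562.3, -336.9]), np.float64(0.042), array([159.1,  42.3]), 0.1058, 1050)
tall shelf (array([ 565. , -417.8]), np.float64(0.052), array([159.8,  42.5]), 0.1208, 1074)
cleaner (array([724.5, 232.5]), np.float64(-1.119), array([54.6, 53.2]), 0.0899, 492) (array([622.7, 299.8]), np.float64(1.557), array([200.3,  45.5]), 0.0405, 1367)
ring (array([730.7, 139.7]), np.float64(0.804), array([83.7, 80.5]), 0.0253, 465)
case (array([ 754.1, -233.2]), np.float64(1.565), array([121.3,  72.1]), 0.0355, 1187)
bat top (array([660. , -69.1]), np.float64(0.15), array([24.2, 11.1]), 0.1001, 40) cap (array([556.3, 360.7]), np.float64(0.371), array([39.3, 38.1]), 0.2474, 286)
bat scene (array([655. , -70.6]), np.float64(0.246), array([20.7, 12. ]), 0.096, 53)
[ 0.73366329 -0.05425476  0.21167589] 80.6833
```

View pics/s7.png

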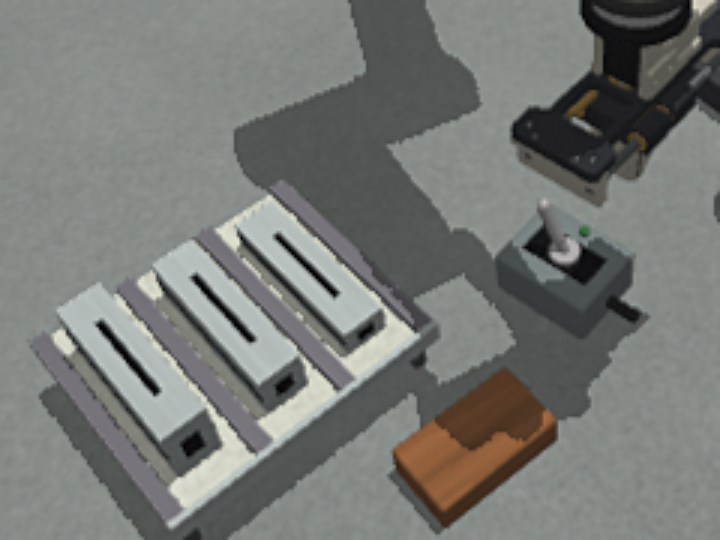

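The three bars lie centred in their lanes at crop pixels (140,380), (230,325) and (310,270). The bat leans back to the robot side with its tip at (545,205), the gauge cap is up at 0.247 m, and the arm is clear. Handing in.

```bash
python3 -c "
from h import *
print(robot.hand_in())"
```

```text
the job is handed in; nothing more can be done
None
```

The job is handed in (the interface returned no verdict): all three bars were gauged low to tall and racked in their lanes, the toggle is back off, and the bottle, case and ring are where they were; the tall bar was knocked about 3 cm on the plate around its gauging, but the foot had been held on it for over a second, and I re-gripped it before racking.

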